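# Hang the rinsed bottle on the drying peg

## Task

The square wide-mouth bottle standing in the ultrasonic cleaner's tank has been rinsed. Take it out and put it upside down on the free peg of the drip tray to dry, the peg up its neck and its mouth sitting squarely on the peg's collar. Do not drop it or force it down, and leave everything else where it is.

Things in the scene. Friction and masses are not known exactly. Their poses are not given: they have to be found in the camera images.
- bottle: Rinsed bottle: white plastic, uncapped, hollow, about 70 g. Square body 52 x 52 x 62 mm, sloping shoulder to 70 mm, then a round neck 28 mm thick and 28 mm long; 98 mm tall. Origin: centre of its bottom; z towards the mouth, x and y normal to the flat sides. Starts upright in the tank, only the neck above its rim. To turn it over, lay it on a flat side on the bench and take it again by the body.
- bottle_mouth (a point): Centre of the bottle's mouth, in the plane of the rim, 98 mm from the bottom; the bore of the neck is 21 mm wide and opens into the hollow body.
- cleaner: Ultrasonic cleaner, fixed: white housing 175 (x) x 200 (y) x 120 mm high, panel towards the robot, no lid, dry. Origin: centre of its underside. Steel tank centred in it, 135 (x) x 150 mm (y), open above, floor 55 mm and rim 120 mm above the bench. It stands left of the robot with the drip tray right, or the reverse; between them the bench is free from 0.40 to 0.56 m ahead, over 0.25 m of width.
- free_peg: The one empty drying peg of the three in the drip tray, grey plastic, fixed, upright; any of the three places. Origin at the centre of its foot, on the tray's floor 4 mm above the bench. Foot 48 mm wide; collar 36 mm wide with a flat top 30 mm above the origin; above the collar a round-tipped rod 14 mm thick reaches 81 mm above the origin.
- peg_seat (a point): Centre of the flat top of the free peg's collar, where the bottle's rim must sit.
- peg_tip (a point): Top of the free peg's rod, 51 mm above the collar's top.
- drip_tray: Steel drip tray, fixed, 290 mm (x) x 112 mm (y), rim 12 mm high. Origin at the centre of its underside, x along its length. The three pegs stand in a row on its x axis, 95 mm apart, the middle one at the centre.
- round_bottle_1: Small round bottle already drying mouth down on another peg: cloudy plastic, body 44 mm across, 68 mm tall, its top 102 mm above the bench. Origin at the centre of its mouth, resting on the collar. Leave alone.
- round_bottle_2: The same, on the remaining peg. Leave alone.
- capped_bottle: A square white bottle of the same body, closed with a screw cap 34 mm across, 96 mm tall, standing on the bench. Origin at its bottom centre. Leave alone.
- powder_pot_1: White pot, 54 mm across, 38 mm tall, on the bench. Origin at its bottom centre. Leave alone.
- powder_pot_2: White pot with a metal lid, 54 mm across, 38 mm tall, on the bench. Origin at its bottom centre. Leave alone.
- plaster_cast: Plaster jaw cast, about 70 x 68 mm, 28 mm tall, on the bench. Origin at its bottom. Leave alone.
- small_dish: White cup-shaped dish, 36 mm across, 22 mm tall, on the tank's floor beside the bottle. Origin at its bottom centre. Leave alone.
- dropper_bottle: Cloudy dropper bottle with a pointed nozzle, 42 mm across, 92 mm tall, on the bench. Origin at its bottom centre. Leave alone.
Things that resemble listed ones, but are neither listed nor needed, are in the scene too. Leave any blue, pink or purple look-alike of the bottle alone.

How it is judged:
By the outcome, as a careful person would: the job done as asked, in the order asked, and still so for the second after the job is handed in, with the robot touching nothing.
It also fails if it takes over 72 s, if anything falls off the work surface, if the arm or the gripper's body presses on something with over 40 N, if the wrist force passes 120 N, or if a joint passes its speed limit or range.

## Robot

A 6-joint arm with a two-finger parallel gripper is mounted at the origin on the work surface. World frame = base frame: x ahead of the robot, y to its left, z up, the work surface at z = 0. Lengths are in m, angles in degrees, forces in N, time in s.
With the tool pointing down it reaches from about 0.375 to 0.9 m from the base axis. Payload 3.1 kg.
Tool frame: the origin (TCP) lies between the finger pads; the fingertips stand 22 mm ahead of it and the grasp point (between the pads) lies 3 mm ahead of it (bot.tip_extent is the distance from the TCP to the fingertips, in m); y points along the fingers, z is the direction in which the jaws open and shut, and the axes are right-handed (so a half turn about y gives the same grasp; the last joint's range is limited). The gripper opens to 87 mm and grips with 3 to 60 N. Pads are 19 mm wide; open, the fingers measure 117 mm over their backs; the gripper's body (75 mm by 190 mm) begins 51 mm behind the grasp point.
Start: joints at [60.017, 30.224, 82.088, -0, 67.689, -10.227], TCP at [0.211, 0.588, 0.245] pointing down, gripper open.
Joint ranges: [-176.69, 176.69], [-43.24, 126.21], [12.49, 139.97], [-82, 262], [0, 151.66], [-163.58, 163.58]. Speed limits (degrees/s): [159.86, 159.86, 180, 180, 180, 180].

## Interface

Orientations are given as a 3x3 rotation matrix whose columns are the frame's x, y, z axes.
In Python, from rig import bot, eyes, models gives the robot as it stands. The module is installed in compiled form; this text tells all that it offers.
- The arm moves only by the tool arm_command, never from a script. Its arguments are lists of equal length, an entry for each row: "translation": the shift along the tool's x, y, z each as a share of 0.08 m, from -1 to 1, a list of three; "rotation": the turn, a rotation vector about the tool's x, y, z each as a share of 60 degrees, from -1 to 1, a list of three; "grip": the closure, from -1 (fully open) to 1 (shut), so that 0 is half open. In form: {"translation": [[x, y, z], ...], "rotation": [[rx, ry, rz], ...], "grip": [grip, ...]}. A call has 1 to 5 rows; each row is the pose to reach, as a shift and turn from the pose commanded when the call began, along the tool's axes at that moment; what a row does not reach only later rows make up. A row lasts 1/10 s, in which the tool goes at most 50 mm and 8.59 degrees, less where a joint would pass 70% of its speed; a pose out of reach is approached as far as the arm can. A call with a number of a shift or a turn outside -1 to 1 is refused whole. A call with a gripper value outside its range is refused whole. The fingers move at their own pace and stop on an object; the grip force is fixed at half the most. Time passes only in rows, so rows that repeat a pose let the fingers close. It gives the time, the measured TCP pose, the force and the opening at its end, in the units of the state.
- bot.read_state(): the state, without advancing time (a new reading comes with each control period).
- eyes.capture(name): name is "side" or "top"; returns a dict with "image" (420x560x3 uint8, blue, green, red), "mtx" (3x3 intrinsics, pixels), "dist_coeffs" ([k1, k2, p1, p2, k3] as OpenCV has them; the pictures are not rectified), "rvec" (rotation vector, rad) and "tvec" (3), from world to camera coordinates, as OpenCV has them. Camera axes: x right, y down, z forward; pixel columns grow to the right and rows downward; lengths in m; the calibration is good to about 2 mm. A picture is of the moment at which its call begins. There is no depth.
- bot.hand_in(): hands the job in, once; it reports no verdict.
Trained networks look in the newest picture that a camera, given by its name, has taken for a name from the list of things; names that differ only in an ending like _2 or _b are one class to them, and where a whole thing is asked for, a point or a joint stands for the part that bears it (a point fixed in the world has none). Each returns a list of dicts, best first, with "conf" (0 to 1); they miss things now and then, are a little off and sometimes report something else, mostly with a low value. They report only what shows in the picture. A call takes as long as a camera call. They do not tell look-alikes from the thing itself.
- models.recognise(camera, thing): "extent" ([left, top, right, bottom] as shares, 0 to 1, of the picture: columns of its width, rows of its height, round what is visible of it).
- models.spot_point(camera, thing): "point" ([column, row] as shares, 0 to 1, of the picture: columns of its width, rows of its height: a listed point, or the origin of a listed thing).
The state is a dict: "time_s": time; "joint_positions": joint angles; "qvel": joint speeds; "tau": joint torques, N m; "position": TCP position; "tcp_rot": TCP orientation; "force": force on the tool from outside, world axes, zero at the start; "moment": the same for the moment, N m; "opening": opening from 0.0 (shut) to 1.0 (fully open).
Only numpy, scipy, OpenCV 4.12 (cv2) and the standard library are available. Lean on these libraries where they do the work, as an engineer would, in place of code of your own. Each camera call takes 0.05 s, during which the arm holds its last target. There are 200 camera calls.

## Working session

There is one attempt and no reset: what is moved stays moved. The work goes in short steps, Python scripts to look and compute and a tool call to move; the robot and the scene stay as the last step left them, time stands still between calls to the robot, and variables do not carry over. Pictures are saved under pics/ and viewed, about 8 in all and at most 12, crops included, and the job is handed in when it is done.

Besides the shell and the picture viewer there is one more tool, called after "Call:" by a JSON object that holds its "api" and its "payload", one argument or row to a line. arm_command: Moves the arm, as the interface text tells. Shift numbers are shares of 0.08 m and turn numbers shares of 60 degrees, none past 1 either way. Its arguments: {"type":"object","properties":{"translation":{"type":"array"},"rotation":{"type":"array"},"grip":{"type":"array"}},"required":["translation","rotation","grip"]}

```bash
mkdir -p pics
cat > h.py <<'E'
import numpy as np, cv2
from rig import bot, eyes, models
def cap(n,f=None):
    c=eyes.capture(n)
    if f: cv2.imwrite(f,c["image"])
    return c
def ray(c,px):
    u=cv2.undistortPoints(np.array([[px]],float),np.array(c["mtx"]),np.array(c["dist_coeffs"]))[0,0]
    R=cv2.Rodrigues(np.array(c["rvec"],float))[0]; t=np.array(c["tvec"],float).ravel()
    d=R.T@np.array([u[0],u[1],1]); return -R.T@t,d/np.linalg.norm(d)
def atz(c,px,z):
    o,d=ray(c,px); return o+d*(z-o[2])/d[2]
def proj(c,P):
    return cv2.projectPoints(np.array(P,float).reshape(-1,3),np.array(c["rvec"],float),np.array(c["tvec"],float),np.array(c["mtx"]),np.array(c["dist_coeffs"]))[0][:,0]
def tri(c1,p1,c2,p2):
    o1,d1=ray(c1,p1);o2,d2=ray(c2,p2)
    s=np.linalg.lstsq(np.c_[d1,-d2],o2-o1,rcond=None)[0]
    a=o1+d1*s[0];b=o2+d2*s[1]; return (a+b)/2,np.linalg.norm(a-b)
E
python3 - <<'E'
from h import *
np.set_printoptions(precision=4,suppress=True)
C={n:cap(n,f"pics/{n}0.png") for n in("top","side")}
cv2.imwrite("pics/both.png",cv2.resize(np.vstack([C["top"]["image"],C["side"]["image"]]),None,fx=.71,fy=.71) )
W=np.array([560,420])
for n in C:
    print(n,ray(C[n],(280,210)))
    for th in("bottle_mouth","peg_seat","peg_tip","free_peg","bottle","cleaner","drip_tray","round_bottle_1","capped_bottle"):
        print(th,[(np.round(d["point"]*W,1).tolist(),round(d["conf"],2)) for d in models.spot_point(n,th)][:4])
s=bot.read_state();print(s["position"],s["tcp_rot"],s["opening"],s["time_s"])
E
```

```text
top (array([0.4497, 0.0498, 1.3782]), array([ 0.089 ,  0.0253, -0.9957]))
bottle_mouth [([219.1, 287.5], 0.87), ([174.0, 288.6], 0.81), ([218.7, 144.6], 0.81), ([131.5, 280.2], 0.6)]
peg_seat [([433.7, 255.4], 0.66), ([420.3, 218.4], 0.33)]
peg_tip [([433.6, 255.9], 0.64)]
free_peg [([320.5, 164.6], 0.73), ([428.6, 254.5], 0.59)]
bottle [([137.5, 278.8], 0.75), ([225.0, 286.5], 0.68), ([197.8, 221.3], 0.64), ([225.8, 153.9], 0.58)]
cleaner [([207.8, 220.9], 0.76), ([139.7, 236.2], 0.5)]
drip_tray [([419.8, 217.5], 0.95)]
round_bottle_1 [([413.9, 182.4], 0.82), ([423.4, 218.8], 0.66)]
capped_bottle [([318.5, 164.6], 0.77)]
side (array([ 0.1133, -0.7174,  0.7838]), array([ 0.4119,  0.6913, -0.5936]))
bottle_mouth [([191.8, 204.6], 0.9), ([294.0, 177.4], 0.86), ([176.7, 165.8], 0.76), ([186.2, 186.2], 0.73)]
peg_seat [([311.9, 338.6], 0.57)]
peg_tip [([316.3, 327.4], 0.7)]
free_peg [([313.7, 344.7], 0.89)]
bottle [([185.2, 212.2], 0.98), ([291.1, 199.4], 0.95), ([234.4, 191.8], 0.8), ([176.5, 193.6], 0.76)]
cleaner [([339.6, 326.1], 0.56)]
drip_tray [([340.4, 327.1], 0.57), ([334.7, 227.9], 0.56), ([341.7, 316.4], 0.15)]
round_bottle_1 [([364.4, 298.1], 0.76), ([342.0, 315.3], 0.58)]
capped_bottle [([328.2, 239.9], 0.74), ([313.3, 337.1], 0.6)]
[0.2112 0.5882 0.2446] [[ 0.9411  0.      0.338 ]
 [-0.338   0.      0.9411]
 [ 0.     -1.      0.    ]] 0.9988187340906685 1.0
```

View pics/top0.png

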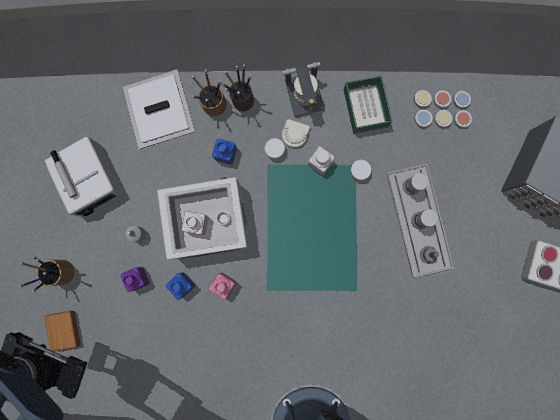

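View pics/side0.png

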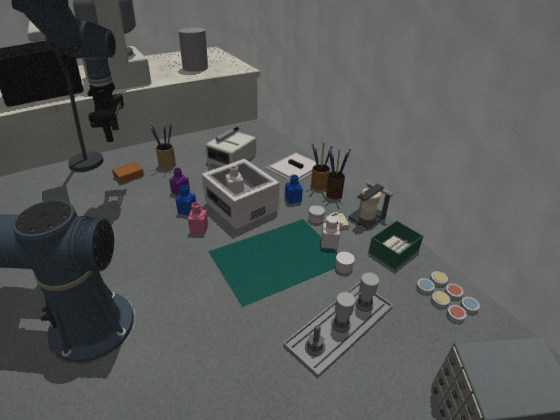

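The top view shows the tank with a white square bottle at (193,222) and the dish at (224,219). The free peg is at (430,255), nearest the robot, and the other two pegs carry round bottles. Bottle candidates are blue (224,151) and (179,286), pink (222,286), purple (133,279), capped white (321,160) and the white one in the tank at (193,222). Only the last is white, uncapped and in the tank. I'll confirm it in a crop.

Run:
```python
from h import *
t=cv2.imread("pics/top0.png");s=cv2.imread("pics/side0.png")
def cr(i,x,y,w,h,f): return cv2.resize(i[y:y+h,x:x+w],None,fx=f,fy=f,interpolation=cv2.INTER_CUBIC)
a=np.hstack([cr(t,155,175,95,90,4.2),cr(s,195,150,95,90,4.2)])
b=np.hstack([cr(t,385,200,95,64,4.2),cr(s,280,300,95,64,4.2)])
cv2.imwrite("pics/crop1.png",np.vstack([a,b])[:600,:800]); print(a.shape,b.shape)
```

```text
(378, 798, 3) (269, 798, 3)
```

View pics/crop1.png

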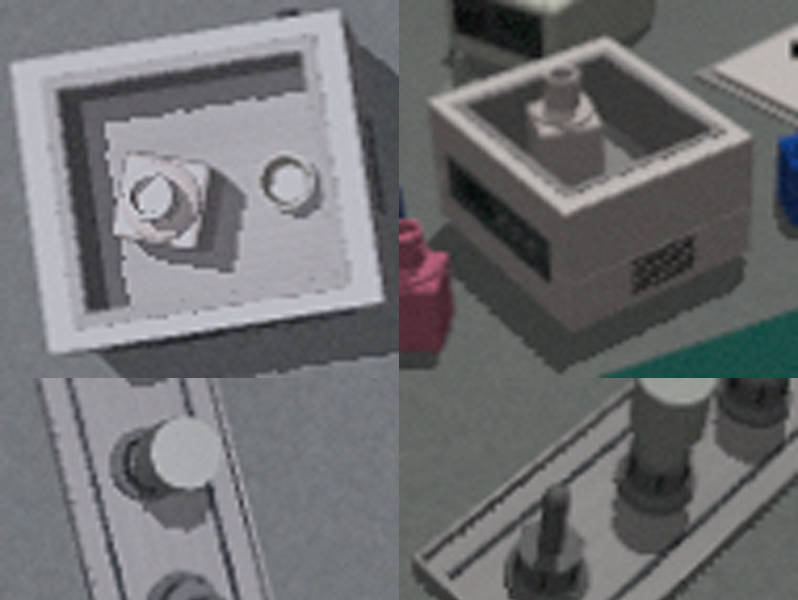

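The crop confirms it: the white open bottle is in the tank with its mouth at about top (191.9,221.9) and side (234.8,167.4). Its body is turned a few degrees. The lone rod with a collar is the free peg, at side (317,327).

Run:
```python
from h import *
np.set_printoptions(precision=4,suppress=True)
t=cap("top");s=cap("side")
print("mouth",tri(t,(191.9,221.9),s,(234.8,167.4)),atz(t,(191.9,221.9),.153))
k=lambda x,y:(155+x/4.2,175+y/4.2)
cs=np.array([atz(t,k(*p),.117) for p in((128,151),(212,160),(203,247),(114,235))]);print("body",cs,cs.mean(0),[np.degrees(np.arctan2(*(cs[(i+1)%4]-cs[i])[[1,0]])) for i in range(4)],[np.linalg.norm(cs[(i+1)%4]-cs[i]) for i in range(4)])
cs=np.array([atz(t,k(*p),.12) for p in((10,65),(340,10),(385,300),(50,353))]);print("cleaner",cs.mean(0),[np.degrees(np.arctan2(*(cs[(i+1)%4]-cs[i])[[1,0]])) for i in range(4)],[np.linalg.norm(cs[(i+1)%4]-cs[i]) for i in range(4)],cs)
print("tip",tri(t,(433.6,255.9),s,(317,327)),atz(t,(433.6,255.9),.085))
print("seat",tri(t,(433.7,255.4),s,(311.9,338.6)))
W=np.array([560,420])
for n,c in(("top",t),("side",s)):
  for th,z in(("peg_tip",.085),("peg_seat",.034),("free_peg",.004),("drip_tray",0),("round_bottle_1",.034),("capped_bottle",0),("powder_pot_1",0),("plaster_cast",0)):
    print(n,th,[(atz(c,d["point"]*W,z),round(d["conf"],2)) for d in models.spot_point(n,th)][:3])
cv2.imwrite("pics/c2.png",np.hstack([cv2.resize(t["image"][155:285,375:465],None,fx=4.4,fy=4.4,interpolation=cv2.INTER_CUBIC),cv2.resize(s["image"][265:375,280:375],None,fx=4.2,fy=5.2,interpolation=cv2.INTER_CUBIC)]))
```

```text
mouth (array([0.5334, 0.2919, 0.1534]), np.float64(0.008066716503564459)) [0.5297 0.2936 0.153 ]
body [[0.5593 0.3175 0.117 ]
 [0.5542 0.267  0.117 ]
 [0.5027 0.2715 0.117 ]
 [0.5094 0.3249 0.117 ]] [0.5314 0.2952 0.117 ] [np.float64(-95.8388296038544), np.float64(175.05858174861686), np.float64(82.81113359070429), np.float64(-8.377679352028768)] [np.float64(0.050783890255313886), np.float64(0.05170682713951868), np.float64(0.053844841673884244), np.float64(0.05048143023956508)]
cleaner [0.5413 0.2765 0.12  ] [np.float64(-80.54824672207923), np.float64(-170.48458873572122), np.float64(99.41158026391304), np.float64(9.458221523912801)] [np.float64(0.20073440648636343), np.float64(0.1735745921637432), np.float64(0.20090772509796476), np.float64(0.17343361942342608)] [[0.6104 0.3898 0.12  ]
 [0.6434 0.1918 0.12  ]
 [0.4722 0.1631 0.12  ]
 [0.4393 0.3613 0.12  ]]
tip (array([ 0.4539, -0.3119,  0.0765]), np.float64(0.009346670932252029)) [ 0.4499 -0.307   0.085 ]
seat (array([ 0.4488, -0.3172,  0.0438]), np.float64(0.0056985340859027015))
top peg_tip [(array([ 0.4552, -0.3099,  0.085 ]), 
[... 685 characters left out ...]
 0.9), (array([ 0.629 , -0.1903,  0.085 ]), 0.71)]
side peg_seat [(array([ 0.4486, -0.3074,  0.034 ]), 0.76), (array([ 0.531 , -0.3191,  0.034 ]), 0.62), (array([ 0.4819, -0.2877,  0.034 ]), 0.45)]
side free_peg [(array([ 0.4602, -0.3122,  0.004 ]), 0.85)]
side drip_tray [(array([ 0.5564, -0.2992,  0.    ]), 0.95), (array([ 0.6594, -0.2513,  0.    ]), 0.22)]
side round_bottle_1 [(array([ 0.5565, -0.2861,  0.034 ]), 0.87), (array([ 0.6437, -0.2743,  0.034 ]), 0.63)]
side capped_bottle [(array([ 0.7138, -0.0228, -0.    ]), 0.85), (array([ 0.4584, -0.3077,  0.    ]), 0.56)]
side powder_pot_1 [(array([ 0.6896, -0.1222,  0.    ]), 0.63)]
side plaster_cast [(array([0.7829, 0.0388, 0.    ]), 0.54)]
```

View pics/c2.png

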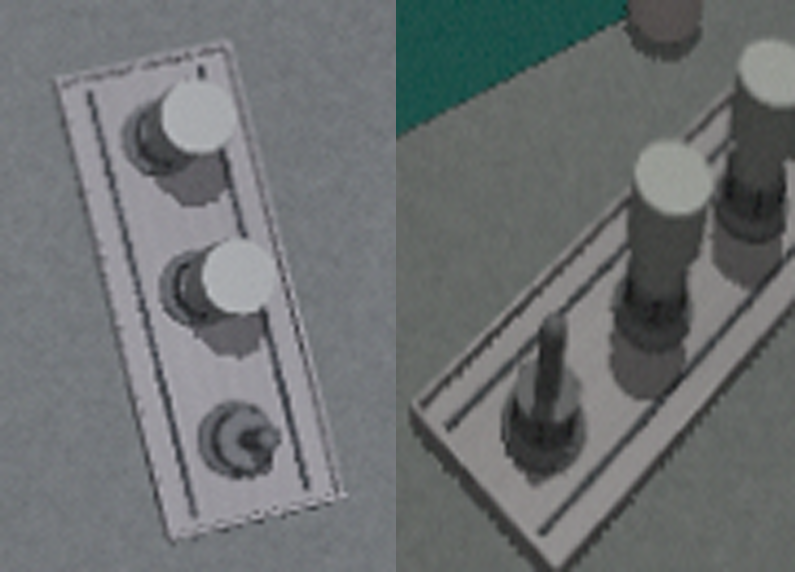

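Sharper now: the tray is a rectangle with known pegs, so I'll fit its pose and the bottle's by least squares to pixels from both cameras.

```bash
cat > fit.py <<'E'
from h import *
from scipy.optimize import least_squares
np.set_printoptions(precision=4,suppress=True)
t=cap("top");s=cap("side")
kt=lambda x,y:(375+x/4.4,155+y/4.4)
ks=lambda x,y:(280+(x-396)/4.2,265+y/5.2)
L=[((-.145,.056,.012),t,kt(175,540)),((.145,.056,.012),t,kt(55,80)),((.145,-.056,.012),t,kt(230,42)),((-.145,-.056,.012),t,kt(343,495)),
((0,0,.102),t,kt(240,276)),((.095,0,.102),t,kt(198,116)),((-.095,0,.083),t,kt(270,437)),((-.095,0,.034),t,kt(240,437)),
((0,0,.102),s,ks(674,178)),((.095,0,.102),s,ks(778,73)),((-.095,0,.083),s,ks(554,320)),((-.145,.056,.012),s,ks(412,405)),((-.145,-.056,.012),s,ks(556,570))]
def T(p,q): c,n=np.cos(p[2]),np.sin(p[2]);return (p[0]+c*q[0]-n*q[1],p[1]+n*q[0]+c*q[1],q[2])
def res(p,sel): return np.array([proj(c,T(p,q))[0]-px for q,c,px in sel]).ravel()
for sel in(L,L[:8],L[8:]):
    r=least_squares(res,[.54,-.29,.2],args=(sel,),loss="soft_l1"); print(r.x,"peg",T(r.x,(-.095,0,.034)));
    print(res(r.x,sel).reshape(-1,2).round(1).tolist())
k=lambda x,y:(155+x/4.2,175+y/4.2); k2=lambda x,y:(195+(x-399)/4.2,150+y/4.2)
h=.026
B=[((h,h,.117),t,k(128,151)),((h,-h,.117),t,k(212,160)),((-h,-h,.117),t,k(203,247)),((-h,h,.117),t,k(114,235)),((0,0,.153),t,k(155,197)),((0,0,.153),s,k2(566,73)),((-h,h,.117),s,k2(527,110)),((-h,-h,.117),s,k2(541,137)),((h,-h,.117),s,k2(603,117))]
for sel in(B,B[:5],B[5:]):
    r=least_squares(res,[.53,.29,0],args=(sel,),loss="soft_l1");print("bottle",r.x[:2],np.degrees(r.x[2]),res(r.x,sel).reshape(-1,2).round(1).tolist())
E
python3 fit.py
```

```text
[ 0.5469 -0.2946  0.2374] peg (np.float64(0.4545893612262726), np.float64(-0.31696616669914807), 0.034)
[[-0.4, -0.3], [0.3, -0.7], [-0.1, -1.4], [1.2, -0.2], [0.4, -0.5], [0.4, -0.7], [0.8, -0.3], [2.5, -0.2], [-1.3, -0.5], [-1.8, -0.7], [-0.9, 0.4], [-1.8, -0.1], [-0.7, 0.1]]
[ 0.5456 -0.2931  0.2327] peg (np.float64(0.45315998304637994), np.float64(-0.31498716498414747), 0.034)
[[-1.2, 0.2], [-0.1, -0.4], [-0.3, -0.9], [0.4, 0.5], [-0.2, -0.0], [0.0, -0.2], [0.1, 0.3], [1.8, 0.4]]
[ 0.5494 -0.2971  0.2259] peg (np.float64(0.45678293318892416), np.float64(-0.31837111887726455), 0.034)
[[0.2, -0.2], [0.0, -0.2], [0.2, 0.4], [-0.7, -0.3], [0.1, 0.2]]
bottle [0.532  0.2943] -5.780205274574411 [[0.0, -0.4], [0.5, -0.4], [0.2, -0.3], [0.8, 0.3], [-0.3, -0.9], [-1.9, -0.1], [-1.9, -1.7], [-0.5, -0.5], [-0.2, 1.1]]
bottle [0.5311 0.2949] -6.52826714573681 [[-0.1, -0.2], [0.4, 0.1], [-0.2, 0.2], [0.5, 0.5], [-0.5, -0.6]]
bottle [0.5347 0.2907] -7.7466409425085185 [[-0.7, 0.2], [-0.5, -1.6], [0.4, -0.3], [0.9, 1.6]]
```

```bash
cat > plan.py <<'E'
import numpy as np, json, sys
from scipy.spatial.transform import Rotation as Ro, Slerp
def pose(g,tilt,psi,sgn=1):
    """g: grasp point; tilt deg, + = pointing outward along azimuth psi; jaw azimuth psi+90"""
    p,t=np.radians(psi),np.radians(tilt)
    u=np.array([np.cos(p),np.sin(p),0]); y=np.sin(t)*u-np.cos(t)*np.array([0,0,1]); z=sgn*np.array([-np.sin(p),np.cos(p),0])
    return np.array(g)-.003*y, np.c_[np.cross(y,z),y,z]
def calls(p,R,tp,tR,n,grip,dec=2):
    """straight path in n calls of 5 rows, prints each call's rows"""
    p,R=np.array(p,float),np.array(R,float); S=Slerp([0,1],Ro.from_matrix([R,tR])); p0=p.copy()
    d=np.linalg.norm(tp-p0)/(5*n)*1e3; a=np.degrees(np.linalg.norm((Ro.from_matrix(R).inv()*Ro.from_matrix(tR)).as_rotvec()))/(5*n)
    print(f"per row {d:.0f} mm {a:.1f} deg")
    for i in range(n):
        tr,ro=[],[]
        for k in range(1,6):
            f=(5*i+k)/(5*n)
            tr.append(np.round(R.T@(p0+(tp-p0)*f-p)/.08,dec).tolist())
            ro.append(np.round((Ro.from_matrix(R).inv()*S(f)).as_rotvec()/np.radians(60),dec).tolist())
        print(json.dumps({"translation":tr,"rotation":ro,"grip":[grip]*5}), "" if np.abs(tr+ro).max()<=1 else "TOO BIG")
        p=p+R@np.array(tr[-1])*.08; R=R@Ro.from_rotvec(np.array(ro[-1])*np.radians(60)).as_matrix()
    return p,R
def st():
    from rig import bot
    s=bot.read_state(); print("t",round(s["time_s"],2),"F",np.round(s["force"],1),"q",np.round(s["joint_positions"],1),"open",round(s["opening"],3)); return np.array(s["position"]),np.array(s["tcp_rot"])
E
python3 - <<'E'
from plan import *
p,R=st(); p,R=calls(p,R,*pose((.532,.294,.27),-45,-6),5,-1)
E
```

```text
t 2.0 F [-0.7  0.4 -0. ] q [ 60.   30.2  82.1  -0.   67.7 -10.2] open 0.998
per row 18 mm 1.9 deg
{"translation": [[0.2, -0.01, -0.08], [0.4, -0.03, -0.17], [0.61, -0.04, -0.25], [0.81, -0.06, -0.34], [1.01, -0.07, -0.42]], "rotation": [[-0.0, -0.01, 0.03], [-0.01, -0.02, 0.06], [-0.01, -0.03, 0.09], [-0.01, -0.03, 0.12], [-0.02, -0.04, 0.15]], "grip": [-1, -1, -1, -1, -1]} TOO BIG
{"translation": [[0.19, -0.04, -0.09], [0.39, -0.08, -0.19], [0.58, -0.13, -0.28], [0.77, -0.17, -0.37], [0.97, -0.21, -0.46]], "rotation": [[-0.0, -0.01, 0.03], [-0.01, -0.02, 0.06], [-0.01, -0.03, 0.09], [-0.01, -0.04, 0.12], [-0.02, -0.05, 0.15]], "grip": [-1, -1, -1, -1, -1]} 
{"translation": [[0.17, -0.07, -0.11], [0.35, -0.14, -0.21], [0.53, -0.21, -0.32], [0.71, -0.28, -0.42], [0.89, -0.35, -0.52]], "rotation": [[0.0, -0.01, 0.03], [-0.0, -0.01, 0.06], [-0.01, -0.02, 0.09], [-0.01, -0.03, 0.12], [-0.01, -0.04, 0.15]], "grip": [-1, -1, -1, -1, -1]} 
{"translation": [[0.16, -0.1, -0.12], [0.33, -0.2, -0.23], [0.49, -0.29, -0.34], [0.65, -0.39, -0.45], [0.81, -0.49, -0.56]], "rotation": [[-0.01, -0.01, 0.03], [-0.01, -0.02, 0.06], [-0.02, -0.03, 0.09], [-0.02, -0.04, 0.12], [-0.02, -0.04, 0.15]], "grip": [-1, -1, -1, -1, -1]} 
{"translation": [[0.14, -0.11, -0.12], [0.28, -0.23, -0.24], [0.42, -0.35, -0.36], [0.56, -0.47, -0.48], [0.7, -0.58, -0.61]], "rotation": [[-0.01, -0.01, 0.03], [-0.01, -0.02, 0.06], [-0.01, -0.03, 0.09], [-0.02, -0.04, 0.12], [-0.02, -0.05, 0.15]], "grip": [-1, -1, -1, -1, -1]}
```

Call:
{"api": "arm_command", "payload": {
  "translation": [
    [0.2,-0.01,-0.08],
    [0.4,-0.03,-0.17],
    [0.61,-0.04,-0.25],
    [0.81,-0.06,-0.34],
    [1.0,-0.07,-0.42]
  ],
  "rotation": [
    [0,-0.01,0.03],
    [-0.01,-0.02,0.06],
    [-0.01,-0.03,0.09],
    [-0.01,-0.03,0.12],
    [-0.02,-0.04,0.15]
  ],
  "grip": [-1,-1,-1,-1,-1]
}}

```text
time_s: 2.5
position: [0.2756, 0.5289, 0.2504]
tcp_rot: [[0.942, -0.156, 0.297], [-0.296, 0.03, 0.955], [-0.158, -0.987, -0.018]]
force: [0.2, 0.6, 0.0]
opening: 1.001
```

Call:
{"api": "arm_command", "payload": {
  "translation": [
    [0.19,-0.04,-0.09],
    [0.39,-0.08,-0.19],
    [0.58,-0.13,-0.28],
    [0.77,-0.17,-0.37],
    [0.97,-0.21,-0.46]
  ],
  "rotation": [
    [0,-0.01,0.03],
    [-0.01,-0.02,0.06],
    [-0.01,-0.03,0.09],
    [-0.01,-0.04,0.12],
    [-0.02,-0.05,0.15]
  ],
  "grip": [-1,-1,-1,-1,-1]
}}

```text
time_s: 3.0
position: [0.3404, 0.4703, 0.2554]
tcp_rot: [[0.92, -0.308, 0.243], [-0.238, 0.052, 0.97], [-0.312, -0.95, -0.026]]
force: [0.2, -0.7, 0.5]
opening: 0.999
```

Call:
{"api": "arm_command", "payload": {
  "translation": [
    [0.17,-0.07,-0.11],
    [0.35,-0.14,-0.21],
    [0.53,-0.21,-0.32],
    [0.71,-0.28,-0.42],
    [0.89,-0.35,-0.52]
  ],
  "rotation": [
    [0,-0.01,0.03],
    [0,-0.01,0.06],
    [-0.01,-0.02,0.09],
    [-0.01,-0.03,0.12],
    [-0.01,-0.04,0.15]
  ],
  "grip": [-1,-1,-1,-1,-1]
}}

```text
time_s: 3.5
position: [0.4046, 0.4117, 0.2609]
tcp_rot: [[0.869, -0.451, 0.201], [-0.187, 0.076, 0.979], [-0.457, -0.889, -0.019]]
force: [0.4, -0.2, 0.5]
opening: 0.997
```

Run:
```python
from plan import *
p,R=st();print(p,R); p,R=calls(p,R,*pose((.532,.294,.25),-45,-6),2,-1)
```

```text
t 3.5 F [ 0.4 -0.2  0.5] q [ 26.6  33.9  77.5  15.6  91.1 -54.4] open 0.997
[0.40462223 0.41167708 0.26086207] [[ 0.86947945 -0.45110728  0.20126528]
 [-0.18742257  0.07570404  0.97935779]
 [-0.45703202 -0.88925313 -0.01872458]]
per row 18 mm 1.9 deg
{"translation": [[0.17, -0.07, -0.11], [0.35, -0.15, -0.22], [0.52, -0.22, -0.33], [0.69, -0.3, -0.45], [0.87, -0.37, -0.56]], "rotation": [[-0.0, -0.01, 0.03], [-0.01, -0.02, 0.06], [-0.01, -0.03, 0.09], [-0.02, -0.03, 0.12], [-0.02, -0.04, 0.15]], "grip": [-1, -1, -1, -1, -1]} 
{"translation": [[0.15, -0.1, -0.12], [0.31, -0.2, -0.24], [0.46, -0.3, -0.36], [0.62, -0.39, -0.48], [0.77, -0.49, -0.6]], "rotation": [[-0.0, -0.01, 0.03], [-0.01, -0.02, 0.06], [-0.01, -0.03, 0.09], [-0.02, -0.04, 0.12], [-0.02, -0.05, 0.15]], "grip": [-1, -1, -1, -1, -1]}
```

Call:
{"api": "arm_command", "payload": {
  "translation": [
    [0.17,-0.07,-0.11],
    [0.35,-0.15,-0.22],
    [0.52,-0.22,-0.33],
    [0.69,-0.3,-0.45],
    [0.87,-0.37,-0.56]
  ],
  "rotation": [
    [0,-0.01,0.03],
    [-0.01,-0.02,0.06],
    [-0.01,-0.03,0.09],
    [-0.02,-0.03,0.12],
    [-0.02,-0.04,0.15]
  ],
  "grip": [-1,-1,-1,-1,-1]
}}

```text
time_s: 4.0
position: [0.4695, 0.3526, 0.2562]
tcp_rot: [[0.795, -0.586, 0.155], [-0.134, 0.08, 0.988], [-0.591, -0.806, -0.015]]
force: [-0.4, -0.4, -0.0]
opening: 1.004
```

Call:
{"api": "arm_command", "payload": {
  "translation": [
    [0.15,-0.1,-0.12],
    [0.31,-0.2,-0.24],
    [0.46,-0.3,-0.36],
    [0.62,-0.39,-0.48],
    [0.77,-0.49,-0.6]
  ],
  "rotation": [
    [0,-0.01,0.03],
    [-0.01,-0.02,0.06],
    [-0.01,-0.03,0.09],
    [-0.02,-0.04,0.12],
    [-0.02,-0.05,0.15]
  ],
  "grip": [-1,-1,-1,-1,-1]
}}

```text
time_s: 4.5
position: [0.5339, 0.2937, 0.2519]
tcp_rot: [[0.7, -0.707, 0.103], [-0.07, 0.075, 0.995], [-0.711, -0.704, 0.003]]
force: [0.4, 1.1, -0.0]
opening: 0.999
```

Run:
```python
from plan import *
p,R=st();print(p,R,p+.003*R[:,1]); p,R=calls(p,R,*pose((.532,.294,.145),-45,-6),2,-1,3)
```

```text
t 4.5 F [ 0.4  1.1 -0. ] q [ 12.2  47.3  59.3  14.4 116.4 -70.7] open 0.999
[0.53386359 0.29372612 0.25186533] [[ 0.70017651 -0.70656932  0.10253119]
 [-0.06971779  0.07525867  0.99472386]
 [-0.71055773 -0.70363053  0.0034339 ]] [0.53174388 0.2939519  0.24975444]
per row 10 mm 0.0 deg
{"translation": [[0.093, 0.092, -0.0], [0.186, 0.184, -0.001], [0.28, 0.276, -0.001], [0.373, 0.368, -0.001], [0.466, 0.46, -0.002]], "rotation": [[-0.0, 0.0, -0.0], [-0.0, 0.001, -0.001], [-0.0, 0.001, -0.001], [-0.0, 0.001, -0.002], [-0.0, 0.002, -0.002]], "grip": [-1, -1, -1, -1, -1]} 
{"translation": [[0.093, 0.092, 0.0], [0.186, 0.184, -0.0], [0.279, 0.276, -0.0], [0.372, 0.368, -0.0], [0.465, 0.46, -0.001]], "rotation": [[-0.001, 0.0, -0.001], [-0.001, 0.001, -0.001], [-0.001, 0.001, -0.002], [-0.001, 0.001, -0.002], [-0.001, 0.002, -0.003]], "grip": [-1, -1, -1, -1, -1]}
```

Call:
{"api": "arm_command", "payload": {
  "translation": [
    [0.09,0.09,0],
    [0.19,0.18,0],
    [0.28,0.28,0],
    [0.37,0.37,0],
    [0.47,0.46,0]
  ],
  "rotation": [
    [0,0,0],
    [0,0,0],
    [0,0,0],
    [0,0,0],
    [0,0,0]
  ],
  "grip": [-1,-1,-1,-1,-1]
}}

```text
time_s: 5.0
position: [0.5328, 0.2949, 0.1989]
tcp_rot: [[0.701, -0.706, 0.102], [-0.069, 0.074, 0.995], [-0.71, -0.704, 0.003]]
force: [0.0, -0.3, 1.0]
opening: 0.999
```

Call:
{"api": "arm_command", "payload": {
  "translation": [
    [0.09,0.09,0],
    [0.19,0.18,0],
    [0.28,0.28,0],
    [0.37,0.37,0],
    [0.46,0.46,0]
  ],
  "rotation": [
    [0,0,0],
    [0,0,0],
    [0,0,0],
    [0,0,0],
    [0,0,0]
  ],
  "grip": [-1,-1,-1,-1,-1]
}}

```text
time_s: 5.5
position: [0.5335, 0.2944, 0.1467]
tcp_rot: [[0.701, -0.706, 0.103], [-0.07, 0.075, 0.995], [-0.71, -0.704, 0.003]]
force: [0.8, -0.4, 0.1]
opening: 1.0
```

Run:
```python
from h import *
from plan import st
p,R=st();print(p,p+.003*R[:,1])
t=cap("top");s=cap("side")
cr=lambda i,x,y,w,h,f: cv2.resize(i[y:y+h,x:x+w],None,fx=f,fy=f,interpolation=cv2.INTER_CUBIC)
cv2.imwrite("pics/c3.png",np.hstack([cr(t["image"],150,165,100,110,4),cr(s["image"],190,120,100,110,4)]))
```

```text
t 5.5 F [ 0.8 -0.4  0.1] q [ 12.3  53.7  62.5  13.5 107.  -73.1] open 1.0
[0.53346613 0.29444883 0.14667339] [0.53134872 0.29467483 0.14456022]
```

View pics/c3.png

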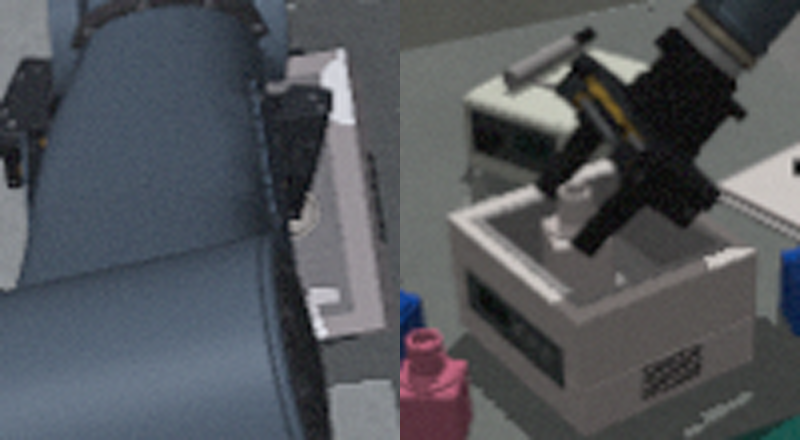

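The side crop shows both fingers flanking the neck at about (572,205), with the gripper body clear of the rim. Next I close and lift.

Call:
{"api": "arm_command", "payload": {
  "translation": [
    [0,0,0],
    [0,0,0],
    [0,0,0],
    [0,0,0],
    [0,0,0]
  ],
  "rotation": [
    [0,0,0],
    [0,0,0],
    [0,0,0],
    [0,0,0],
    [0,0,0]
  ],
  "grip": [1,1,1,1,1]
}}

```text
time_s: 6.1
position: [0.5336, 0.2945, 0.1479]
tcp_rot: [[0.701, -0.705, 0.103], [-0.07, 0.075, 0.995], [-0.709, -0.705, 0.003]]
force: [0.1, 0.1, 0.7]
opening: 0.632
```

Call:
{"api": "arm_command", "payload": {
  "translation": [
    [0,0,0],
    [0,0,0],
    [0,0,0],
    [-0.02,-0.02,0],
    [-0.05,-0.05,0]
  ],
  "rotation": [
    [0,0,0],
    [0,0,0],
    [0,0,0],
    [0,0,0],
    [0,0,0]
  ],
  "grip": [1,1,1,1,1]
}}

```text
time_s: 6.6
position: [0.5335, 0.2942, 0.153]
tcp_rot: [[0.701, -0.706, 0.103], [-0.071, 0.075, 0.995], [-0.71, -0.705, 0.002]]
force: [0.1, -0.4, -0.6]
opening: 0.309
```

The fingers only met the neck while I was already lifting, so the grip may be too near the rim. I'll reopen a little, go back down and grip again.

Call:
{"api": "arm_command", "payload": {
  "translation": [
    [0,0,0],
    [0,0,0],
    [0,0,0],
    [0.03,0.03,0],
    [0.06,0.06,0]
  ],
  "rotation": [
    [0,0,0],
    [0,0,0],
    [0,0,0],
    [0,0,0],
    [0,0,0]
  ],
  "grip": [0,0,0,0,0]
}}

```text
time_s: 7.1
position: [0.5334, 0.2944, 0.1461]
tcp_rot: [[0.701, -0.706, 0.103], [-0.07, 0.075, 0.995], [-0.71, -0.704, 0.003]]
force: [0.3, 1.0, -0.2]
opening: 0.496
```

Call:
{"api": "arm_command", "payload": {
  "translation": [
    [0,0,0],
    [0,0,0],
    [0,0,0],
    [0,0,0],
    [0,0,0]
  ],
  "rotation": [
    [0,0,0],
    [0,0,0],
    [0,0,0],
    [0,0,0],
    [0,0,0]
  ],
  "grip": [1,1,1,1,1]
}}

```text
time_s: 7.6
position: [0.5335, 0.2942, 0.147]
tcp_rot: [[0.701, -0.706, 0.103], [-0.07, 0.075, 0.995], [-0.71, -0.704, 0.003]]
force: [0.3, -1.2, 3.5]
opening: 0.302
```

Call:
{"api": "arm_command", "payload": {
  "translation": [
    [0,0,0],
    [0,0,0],
    [0,0,0],
    [0,0,0],
    [0,0,0]
  ],
  "rotation": [
    [0,0,0],
    [0,0,0],
    [0,0,0],
    [0,0,0],
    [0,0,0]
  ],
  "grip": [1,1,1,1,1]
}}

```text
time_s: 8.1
position: [0.5335, 0.2943, 0.147]
tcp_rot: [[0.701, -0.706, 0.103], [-0.07, 0.075, 0.995], [-0.71, -0.704, 0.003]]
force: [1.8, -0.9, 4.9]
opening: 0.3
```

Run:
```python
from plan import *
p,R=st();g=p+.003*R[:,1];print(g); p,R=calls(p,R,p+[0,0,.113],R,2,1)
p,R=calls(p,R,*pose((.47,.14,.27),0,-3),3,1)
p,R=calls(p,R,*pose((.45,0,.16),45,0),3,1)
```

```text
t 8.1 F [ 1.8 -0.9  4.9] q [ 12.3  53.7  62.5  13.5 107.  -73.1] open 0.3
[0.53139884 0.29448374 0.14485284]
per row 11 mm 0.0 deg
{"translation": [[-0.1, -0.1, 0.0], [-0.2, -0.2, 0.0], [-0.3, -0.3, 0.0], [-0.4, -0.4, 0.0], [-0.5, -0.5, 0.0]], "rotation": [[0.0, 0.0, 0.0], [0.0, 0.0, 0.0], [0.0, 0.0, 0.0], [0.0, 0.0, 0.0], [0.0, 0.0, 0.0]], "grip": [1, 1, 1, 1, 1]} 
{"translation": [[-0.1, -0.1, 0.0], [-0.2, -0.2, 0.0], [-0.3, -0.3, 0.0], [-0.4, -0.4, 0.0], [-0.5, -0.49, 0.0]], "rotation": [[0.0, 0.0, 0.0], [0.0, 0.0, 0.0], [0.0, 0.0, 0.0], [0.0, 0.0, 0.0], [0.0, 0.0, 0.0]], "grip": [1, 1, 1, 1, 1]} 
per row 11 mm 3.0 deg
{"translation": [[-0.04, 0.02, -0.13], [-0.07, 0.04, -0.27], [-0.11, 0.06, -0.4], [-0.14, 0.08, -0.53], [-0.18, 0.1, -0.66]], "rotation": [[-0.0, -0.0, -0.05], [-0.0, -0.01, -0.1], [-0.0, -0.01, -0.15], [-0.01, -0.01, -0.2], [-0.01, -0.01, -0.25]], "grip": [1, 1, 1, 1, 1]} 
{"translation": [[-0.04, 0.01, -0.14], [-0.08, 0.02, -0.27], [-0.12, 0.03, -0.4], [-0.17, 0.04, -0.53], [-0.21, 0.05, -0.67]], "rotation": [[0.0, -0.01, -0.05], [0.0, -0.01, -0.1], [-0.0, -0.01, 
[... 486 characters left out ...]
 0.46, -0.59]], "rotation": [[0.0, -0.0, -0.05], [0.0, -0.01, -0.1], [0.0, -0.01, -0.15], [0.01, -0.01, -0.2], [0.01, -0.02, -0.25]], "grip": [1, 1, 1, 1, 1]} 
{"translation": [[-0.03, 0.09, -0.12], [-0.07, 0.17, -0.24], [-0.11, 0.26, -0.35], [-0.14, 0.34, -0.47], [-0.18, 0.43, -0.59]], "rotation": [[-0.0, -0.0, -0.05], [-0.0, -0.0, -0.1], [0.0, -0.01, -0.15], [0.0, -0.01, -0.2], [0.0, -0.02, -0.25]], "grip": [1, 1, 1, 1, 1]} 
{"translation": [[-0.06, 0.07, -0.12], [-0.12, 0.14, -0.24], [-0.18, 0.22, -0.35], [-0.24, 0.29, -0.47], [-0.3, 0.36, -0.59]], "rotation": [[0.0, 0.0, -0.05], [0.01, -0.0, -0.1], [0.01, -0.01, -0.15], [0.01, -0.01, -0.2], [0.01, -0.01, -0.25]], "grip": [1, 1, 1, 1, 1]}
```

Call:
{"api": "arm_command", "payload": {
  "translation": [
    [-0.1,-0.1,0],
    [-0.2,-0.2,0],
    [-0.3,-0.3,0],
    [-0.4,-0.4,0],
    [-0.5,-0.5,0]
  ],
  "rotation": [
    [0,0,0],
    [0,0,0],
    [0,0,0],
    [0,0,0],
    [0,0,0]
  ],
  "grip": [1,1,1,1,1]
}}

```text
time_s: 8.6
position: [0.5338, 0.2944, 0.2041]
tcp_rot: [[0.702, -0.705, 0.103], [-0.07, 0.075, 0.995], [-0.709, -0.705, 0.004]]
force: [-0.0, 0.0, -0.0]
opening: 0.302
```

Call:
{"api": "arm_command", "payload": {
  "translation": [
    [-0.1,-0.1,0],
    [-0.2,-0.2,0],
    [-0.3,-0.3,0],
    [-0.4,-0.4,0],
    [-0.5,-0.49,0]
  ],
  "rotation": [
    [0,0,0],
    [0,0,0],
    [0,0,0],
    [0,0,0],
    [0,0,0]
  ],
  "grip": [1,1,1,1,1]
}}

```text
time_s: 9.1
position: [0.5333, 0.2941, 0.26]
tcp_rot: [[0.701, -0.706, 0.103], [-0.07, 0.075, 0.995], [-0.71, -0.705, 0.003]]
force: [0.9, 0.6, -0.6]
opening: 0.301
```

Call:
{"api": "arm_command", "payload": {
  "translation": [
    [-0.04,0.02,-0.13],
    [-0.07,0.04,-0.27],
    [-0.11,0.06,-0.4],
    [-0.14,0.08,-0.53],
    [-0.18,0.1,-0.66]
  ],
  "rotation": [
    [0,0,-0.05],
    [0,-0.01,-0.1],
    [0,-0.01,-0.15],
    [-0.01,-0.01,-0.2],
    [-0.01,-0.01,-0.25]
  ],
  "grip": [1,1,1,1,1]
}}

```text
time_s: 9.6
position: [0.5119, 0.2429, 0.2639]
tcp_rot: [[0.862, -0.499, 0.088], [-0.076, 0.045, 0.996], [-0.501, -0.865, 0.001]]
force: [-0.7, 0.1, 0.2]
opening: 0.302
```

Run:
```python
from h import *
from plan import st
p,R=st()
s=cap("side");t=cap("top")
cr=lambda i,x,y,w,h,f: cv2.resize(i[y:y+h,x:x+w],None,fx=f,fy=f,interpolation=cv2.INTER_CUBIC)
cv2.imwrite("pics/c4.png",cr(s["image"],160,80,160,130,4))
```

```text
t 9.6 F [-0.7  0.1  0.2] q [ 10.2  36.7  72.5   7.8  99.9 -75.4] open 0.302
```

View pics/c4.png

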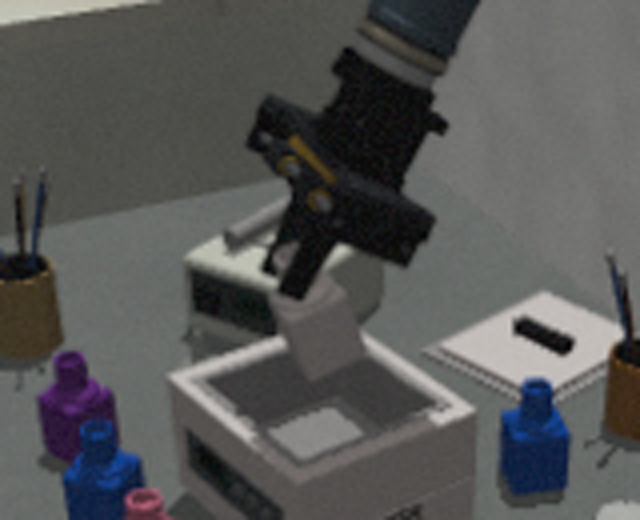

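The bottle is held by the neck and clear of the tank, with its body at (320,325) in the crop. I'll carry on turning it over the bench.

Call:
{"api": "arm_command", "payload": {
  "translation": [
    [-0.04,0.01,-0.14],
    [-0.08,0.02,-0.27],
    [-0.12,0.03,-0.4],
    [-0.17,0.04,-0.53],
    [-0.21,0.05,-0.67]
  ],
  "rotation": [
    [0,-0.01,-0.05],
    [0,-0.01,-0.1],
    [0,-0.01,-0.15],
    [0,-0.02,-0.2],
    [0,-0.02,-0.25]
  ],
  "grip": [1,1,1,1,1]
}}

```text
time_s: 10.2
position: [0.4911, 0.1914, 0.2684]
tcp_rot: [[0.963, -0.26, 0.069], [-0.064, 0.028, 0.998], [-0.262, -0.965, 0.01]]
force: [-0.3, 0.5, 0.1]
opening: 0.302
```

Call:
{"api": "arm_command", "payload": {
  "translation": [
    [-0.04,0,-0.13],
    [-0.09,0,-0.26],
    [-0.13,0,-0.39],
    [-0.18,0,-0.52],
    [-0.23,0,-0.65]
  ],
  "rotation": [
    [0,0,-0.05],
    [-0.01,-0.01,-0.1],
    [-0.01,-0.01,-0.15],
    [-0.01,-0.01,-0.2],
    [-0.01,-0.01,-0.25]
  ],
  "grip": [1,1,1,1,1]
}}

```text
time_s: 10.7
position: [0.4698, 0.1406, 0.2728]
tcp_rot: [[0.998, -0.003, 0.058], [-0.058, 0.001, 0.998], [-0.003, -1.0, 0.001]]
force: [-0.3, -0.1, -0.9]
opening: 0.305
```

Call:
{"api": "arm_command", "payload": {
  "translation": [
    [-0.01,0.09,-0.12],
    [-0.02,0.19,-0.24],
    [-0.03,0.28,-0.35],
    [-0.04,0.37,-0.47],
    [-0.06,0.46,-0.59]
  ],
  "rotation": [
    [0,0,-0.05],
    [0,-0.01,-0.1],
    [0,-0.01,-0.15],
    [0.01,-0.01,-0.2],
    [0.01,-0.02,-0.25]
  ],
  "grip": [1,1,1,1,1]
}}

```text
time_s: 11.2
position: [0.4624, 0.0937, 0.2358]
tcp_rot: [[0.966, 0.257, 0.036], [-0.037, -0.0, 0.999], [0.257, -0.966, 0.009]]
force: [-0.4, 0.1, -0.4]
opening: 0.302
```

Call:
{"api": "arm_command", "payload": {
  "translation": [
    [-0.03,0.09,-0.12],
    [-0.07,0.17,-0.24],
    [-0.11,0.26,-0.35],
    [-0.14,0.34,-0.47],
    [-0.18,0.43,-0.59]
  ],
  "rotation": [
    [0,0,-0.05],
    [0,0,-0.1],
    [0,-0.01,-0.15],
    [0,-0.01,-0.2],
    [0,-0.02,-0.25]
  ],
  "grip": [1,1,1,1,1]
}}

```text
time_s: 11.7
position: [0.4562, 0.0571, 0.2027]
tcp_rot: [[0.884, 0.467, 0.016], [-0.022, 0.008, 1.0], [0.467, -0.884, 0.017]]
force: [0.1, 0.0, -0.4]
opening: 0.305
```

Run:
```python
from plan import *
p,R=st();g=p+.003*R[:,1];print(g); p,R=calls(p,R,*pose((.45,0,.12),45,0),1,1)
p,R=calls(p,R,*pose((.45,0,.038),45,0),1,1)
```

```text
t 11.7 F [ 0.1  0.  -0.4] q [ -10.1   16.8  127.    30.7   10.1 -128. ] open 0.305
[0.45763947 0.0571287  0.2000547 ]
per row 20 mm 3.4 deg
{"translation": [[-0.11, 0.17, -0.15], [-0.22, 0.33, -0.29], [-0.33, 0.5, -0.44], [-0.44, 0.67, -0.59], [-0.55, 0.84, -0.73]], "rotation": [[-0.0, -0.0, -0.06], [-0.0, -0.01, -0.11], [-0.0, -0.01, -0.17], [-0.0, -0.02, -0.23], [-0.0, -0.02, -0.29]], "grip": [1, 1, 1, 1, 1]} 
per row 16 mm 0.1 deg
{"translation": [[-0.14, 0.14, -0.0], [-0.29, 0.29, -0.0], [-0.43, 0.43, -0.0], [-0.58, 0.58, -0.01], [-0.72, 0.72, -0.01]], "rotation": [[-0.0, -0.0, 0.0], [-0.0, -0.0, 0.0], [-0.0, -0.0, 0.0], [-0.0, -0.0, 0.0], [-0.0, -0.0, 0.0]], "grip": [1, 1, 1, 1, 1]}
```

Lagging: j5 is only 10° and j3 is 127°, so pointing outward this close to the base is near a singularity. I'll fit a quick kinematic model from the logged states to choose a comfortable laying azimuth.

```bash
cat > kin.py <<'E'
import numpy as np
from scipy.optimize import least_squares
from scipy.spatial.transform import Rotation as Ro
D=[([60.017,30.224,82.088,0,67.689,-10.227],[.2112,.5882,.2446]),([26.6,33.9,77.5,15.6,91.1,-54.4],[.4046,.4117,.2609]),([12.2,47.3,59.3,14.4,116.4,-70.7],[.5339,.2937,.2519]),
([12.3,53.7,62.5,13.5,107,-73.1],[.5335,.2944,.1467]),([10.2,36.7,72.5,7.8,99.9,-75.4],[.5119,.2429,.2639]),([-10.1,16.8,127,30.7,10.1,-128],[.4562,.0571,.2027])]
lo=np.array([-176.69,-43.24,12.49,-82,0,-163.58]);hi=np.array([176.69,126.21,139.97,262,151.66,163.58])
def E(a,d): return Ro.from_euler(a,d,degrees=True).as_matrix()
def fk(q,k,sg=(1,1)):
    a1,h,L2,L3,e,d6,b=k
    R1=E("z",q[0]);R2=R1@E("y",q[1]);R3=R2@E("y",q[2]);R4=R3@E("z",sg[0]*q[3]);R5=R4@E("y",q[4]);R6=R5@E("z",sg[1]*q[5])
    p=R1@[a1,b,h]+R2@[0,0,L2]+R3@[e,0,L3]+R6@[0,0,d6]
    # tool: y=approach (R6 z), z=jaw ( R6 x at q6=0)
    return p,np.c_[R6[:,1],R6[:,2],R6[:,0]]
best=None
for s4 in(1,-1):
    r=least_squares(lambda k:np.concatenate([fk(q,k,(s4,1))[0]-p for q,p in D]),[0,.3,.4,.4,0,.2,.1])
    if best is None or r.cost<best[0]: best=(r.cost,s4,r.x,r.fun)
K=best[2];S4=best[1]
def ik(p,R,q0):
    f=lambda q:(lambda P,M:np.concatenate([(P-p)*10,(Ro.from_matrix(M.T@R)).as_rotvec()]))(*fk(q,K,(S4,S6)))
    r=least_squares(f,np.clip(q0,lo+.1,hi-.1),bounds=(lo,hi),x_scale=50,max_nfev=300)
    return r.x,np.linalg.norm(r.fun)
S6=1
if __name__=="__main__":
    print(best[1],K.round(4),np.abs(best[3]).max())
    for q,_ in D[-2:]:
        for S6 in(1,-1): print(S6,fk(q,K,(S4,S6))[1].round(3).tolist())
E
python3 kin.py
```

```text
1 [-0.0014  0.2742  0.5886  0.3928  0.1141  0.2836  0.1108] 0.0002764062872162021
1 [[-0.862, -0.499, -0.089], [0.076, 0.046, -0.996], [0.501, -0.865, -0.002]]
-1 [[0.796, -0.499, -0.343], [0.42, 0.046, 0.906], [-0.437, -0.865, 0.246]]
1 [[-0.883, 0.468, -0.016], [0.022, 0.008, -1.0], [-0.468, -0.884, -0.017]]
-1 [[0.198, 0.468, 0.861], [-0.975, 0.008, 0.221], [0.097, -0.884, 0.458]]
```

```bash
sed -i 's/return p,np.c_\[R6\[:,1\],R6\[:,2\],R6\[:,0\]\]/return p,np.c_[-R6[:,1],R6[:,2],-R6[:,0]]/' kin.py
cat > search.py <<'E'
from kin import *; from plan import pose
rng=np.random.default_rng(0)
def best(p,R,seeds=10):
    b=(-1,None)
    for i in range(seeds):
        q0=np.array([rng.uniform(-60,30),rng.uniform(0,70),rng.uniform(50,130),rng.uniform(-60,200),rng.uniform(20,120),rng.uniform(-150,150)])
        q,e=ik(p,R,q0)
        if e<1e-3:
            m=np.min(np.r_[q-lo,hi-q]); m=min(m,q[4])
            if m>b[0]: b=(m,q)
    return b
for al in(45,60):
  for psi in(-90,-60,60,90,120,180):
    c=np.array([.49,-.03]) ; u=np.array([np.cos(np.radians(psi)),np.sin(np.radians(psi))])
    L=best(*pose((*(c-u*.041),.028),45,psi)) if al==45 else None
    out=[psi,al,None if L is None or L[1] is None else (round(L[0]),L[1].round().astype(int).tolist())]
    for s in(1,-1):
        G=best(*pose((*(c+u*.018),.028),-(90-al),psi,s),6)
        out.append((s,round(G[0]),None if G[1] is None else G[1].round().astype(int).tolist()))
    print(out)
  for s in(1,-1):
   for pf in(-90,-60,-30,30,60,90,120,180):
    F=best(*pose((.4546,-.317,.105),al,pf,s),6); print("final",al,s,pf,round(F[0]),None if F[1] is None else F[1].round().astype(int).tolist())
E
time python3 search.py
```

```text
[-90, 45, (23, [12, 52, 103, -59, 54, 60]), (1, 39, [-39, 52, 101, 38, 64, -67]), (-1, 39, [-39, 52, 101, 38, 64, 113])]
[-60, 45, (5, [11, 52, 121, 257, 43, 81]), (1, 53, [-30, 55, 87, 21, 79, -72]), (-1, 53, [-30, 55, 87, 21, 79, 108])]
[60, 45, (23, [-48, 52, 117, 63, 49, 104]), (1, 43, [5, 54, 90, -38, 70, -120]), (-1, 44, [5, 54, 90, -38, 70, 60])]
[90, 45, (41, [-41, 53, 99, 36, 66, 113]), (1, 21, [9, 52, 105, -61, 53, -120]), (-1, 21, [9, 52, 105, -61, 53, 60])]
[120, 45, (55, [-31, 56, 85, 20, 81, 108]), (1, 8, [7, 52, 121, 254, 43, -99]), (-1, -1, None)]
[180, 45, (58, [-11, 59, 72, -8, 93, 82]), (1, -1, None), (-1, -1, None)]
final 45 1 -90 -1 None
final 45 1 -60 14 [-39, 41, 126, 208, 33, 81]
final 45 1 -30 10 [-56, 42, 130, 150, 38, 96]
final 45 1 30 32 [-69, 43, 108, 58, 56, 126]
final 45 1 60 40 [-65, 46, 93, 37, 74, 124]
final 45 1 90 50 [-58, 51, 79, 22, 90, 114]
final 45 1 120 51 [-50, 54, 70, 7, 100, 98]
final 45 1 180 58 [-34, 53, 73, -24, 94, 63]
final 45 -1 -90 -1 None
final 45 -1 -60 14 [-39, 41, 126, 208, 33, -99]
final 45 -1 -30 10 [-56, 42, 130, 150, 38, -84]
[... 783 characters left out ...]
31, 203, 63, 92]
final 60 1 -30 3 [-60, 56, 137, 153, 71, 83]
final 60 1 30 32 [-74, 50, 108, 65, 67, 113]
final 60 1 60 45 [-68, 53, 90, 43, 86, 119]
final 60 1 90 48 [-60, 57, 73, 27, 104, 113]
final 60 1 120 36 [-51, 61, 62, 9, 116, 99]
final 60 1 180 44 [-33, 60, 65, -29, 108, 63]
final 60 -1 -90 5 [-23, 49, 114, 257, 55, -108]
final 60 -1 -60 9 [-36, 52, 131, 203, 63, -88]
final 60 -1 -30 3 [-60, 56, 137, 153, 71, -97]
final 60 -1 30 32 [-74, 50, 108, 65, 67, -67]
final 60 -1 60 50 [-68, 53, 90, 43, 86, -61]
final 60 -1 90 48 [-60, 57, 73, 27, 104, -67]
final 60 -1 120 36 [-51, 61, 62, 9, 116, -81]
final 60 -1 180 44 [-33, 60, 65, -29, 108, -117]
real	0m5.070s
user	0m5.498s
sys	0m0.048s
```

```bash
cat > jp.py <<'E'
from kin import *; from plan import pose,st; import json
def qs():
    from rig import bot
    return np.array(bot.read_state()["joint_positions"])
def solve(tp,tR,q0):
    q,e=ik(tp,tR,q0); print("ik",q.round(0),"err %.4f"%e); return q
def jcalls(q0,q1,n,grip,pR=None,pts=(),dec=2):
    """joint-space path, rows as tool shifts; pts: points in tool frame whose positions are reported"""
    p,R=pR if pR else fk(q0,K,(S4,S6))
    for i in range(n):
        tr,ro=[],[]
        for k in range(1,6):
            P,M=fk(q0+(q1-q0)*(5*i+k)/(5*n),K,(S4,S6))
            tr.append(np.round(R.T@(P-p)/.08,dec).tolist()); ro.append(np.round(Ro.from_matrix(R.T@M).as_rotvec()/np.radians(60),dec).tolist())
        p=p+R@np.array(tr[-1])*.08; R=R@Ro.from_rotvec(np.array(ro[-1])*np.radians(60)).as_matrix()
        print(json.dumps({"translation":tr,"rotation":ro,"grip":[grip]*5}),"" if np.abs(tr+ro).max()<=1 else "TOO BIG")
        print("   ",p.round(3),[(p+R@x).round(3).tolist() for x in pts])
    return p,R
E
python3 - <<'E'
from jp import *; from plan import calls
p,R=st(); q0=qs()
tp,tR=pose((.49,-.029,.15),45,-90); d=tR.T@np.array([0,-1,0]); g=np.array([0,.003,0])
side=tR.T@np.array([0,0,-1])
b=[g+d*.09+side*.026,g+d*.09-side*.026]
q1=solve(tp,tR,np.array([12,45,103,-59,54,60])); q1b=solve(tp,tR,np.array([12,45,103,-59,54,-60]))
print("cmd diff", fk(q0,K,(S4,S6))[0]-p, (q1-q0).round())
p,R=jcalls(q0,q1,7,1,(p,R),b)
E
```

```text
t 11.7 F [ 0.1  0.  -0.4] q [ -10.1   16.8  127.    30.7   10.1 -128. ] open 0.305
ik [  7.  38. 105. -55.  59.  46.] err 0.0000
ik [  7.  38. 105. -55.  59.  46.] err 0.0000
cmd diff [-0.00050268 -0.00010611 -0.00047909] [ 17.  22. -22. -85.  49. 174.]
{"translation": [[-0.04, 0.05, 0.06], [-0.08, 0.1, 0.12], [-0.13, 0.15, 0.17], [-0.17, 0.2, 0.22], [-0.22, 0.24, 0.26]], "rotation": [[0.01, 0.04, 0.02], [0.02, 0.07, 0.05], [0.02, 0.11, 0.07], [0.03, 0.14, 0.1], [0.02, 0.18, 0.13]], "grip": [1, 1, 1, 1, 1]} 
    [0.45  0.078 0.178] [[0.521, 0.073, 0.113], [0.542, 0.064, 0.16]]
{"translation": [[-0.05, 0.05, 0.01], [-0.1, 0.1, 0.03], [-0.14, 0.14, 0.03], [-0.19, 0.18, 0.03], [-0.23, 0.22, 0.01]], "rotation": [[-0.0, 0.03, 0.02], [-0.01, 0.07, 0.05], [-0.02, 0.11, 0.07], [-0.04, 0.14, 0.1], [-0.06, 0.18, 0.12]], "grip": [1, 1, 1, 1, 1]} 
    [0.439 0.084 0.155] [[0.498, 0.068, 0.081], [0.524, 0.053, 0.124]]
{"translation": [[-0.04, 0.05, -0.02], [-0.06, 0.09, -0.05], [-0.09, 0.13, -0.08], [-0.1, 0.16, -0.12], [-0.11, 0.2, -0.16]], "rotation": [[-0.02, 0.04, 0.02], [-0.04, 0.08, 0.03], 
[... 823 characters left out ...]
3, -0.058, 0.103]]
{"translation": [[0.08, 0.01, -0.0], [0.17, 0.02, -0.0], [0.27, 0.03, 0.01], [0.36, 0.02, 0.02], [0.46, 0.02, 0.04]], "rotation": [[-0.02, 0.05, -0.03], [-0.04, 0.1, -0.07], [-0.05, 0.15, -0.1], [-0.06, 0.19, -0.14], [-0.07, 0.24, -0.18]], "grip": [1, 1, 1, 1, 1]} 
    [ 0.456 -0.003  0.133] [[0.464, -0.086, 0.084], [0.476, -0.096, 0.134]]
{"translation": [[0.1, -0.0, 0.05], [0.19, -0.01, 0.1], [0.29, -0.02, 0.16], [0.39, -0.04, 0.23], [0.48, -0.06, 0.3]], "rotation": [[-0.01, 0.06, -0.04], [-0.01, 0.11, -0.09], [-0.0, 0.16, -0.13], [0.01, 0.22, -0.17], [0.02, 0.27, -0.21]], "grip": [1, 1, 1, 1, 1]} 
    [ 0.49  -0.027  0.152] [[0.49, -0.119, 0.123], [0.49, -0.119, 0.175]]
```

Call:
{"api": "arm_command", "payload": {
  "translation": [
    [-0.04,0.05,0.06],
    [-0.08,0.1,0.12],
    [-0.13,0.15,0.17],
    [-0.17,0.2,0.22],
    [-0.22,0.24,0.26]
  ],
  "rotation": [
    [0.01,0.04,0.02],
    [0.02,0.07,0.05],
    [0.02,0.11,0.07],
    [0.03,0.14,0.1],
    [0.02,0.18,0.13]
  ],
  "grip": [1,1,1,1,1]
}}

```text
time_s: 12.2
position: [0.4517, 0.0787, 0.1786]
tcp_rot: [[0.921, 0.346, 0.18], [-0.207, 0.044, 0.977], [0.33, -0.937, 0.112]]
force: [0.5, 0.4, -0.8]
opening: 0.3
```

Call:
{"api": "arm_command", "payload": {
  "translation": [
    [-0.05,0.05,0.01],
    [-0.1,0.1,0.03],
    [-0.14,0.14,0.03],
    [-0.19,0.18,0.03],
    [-0.23,0.22,0.01]
  ],
  "rotation": [
    [0,0.03,0.02],
    [-0.01,0.07,0.05],
    [-0.02,0.11,0.07],
    [-0.04,0.14,0.1],
    [-0.06,0.18,0.12]
  ],
  "grip": [1,1,1,1,1]
}}

```text
time_s: 12.7
position: [0.4412, 0.084, 0.1562]
tcp_rot: [[0.904, 0.214, 0.37], [-0.383, 0.02, 0.924], [0.19, -0.977, 0.1]]
force: [0.2, -0.3, -0.5]
opening: 0.304
```

```bash
cat > a.py <<'E'
from jp import *
p,R=st(); q0=qs()
tp,tR=pose((.49,-.029,.15),45,-90); d=tR.T@np.array([0,-1,0]); g=np.array([0,.003,0])
side=tR.T@np.array([0,0,-1])
b=[g+d*.09+side*.026,g+d*.09-side*.026]
q1=solve(tp,tR,np.array([12,45,103,-59,54,60]))
p,R=jcalls(q0,q1,5,1,(p,R),b)
E
python3 a.py
```

```text
t 12.7 F [ 0.2 -0.3 -0.5] q [ -5.   23.  120.3   5.2  24.6 -77.1] open 0.304
ik [  7.  38. 105. -55.  59.  46.] err 0.0000
{"translation": [[-0.04, 0.05, -0.03], [-0.06, 0.09, -0.06], [-0.09, 0.13, -0.09], [-0.1, 0.16, -0.13], [-0.11, 0.2, -0.18]], "rotation": [[-0.02, 0.04, 0.02], [-0.04, 0.08, 0.03], [-0.07, 0.12, 0.05], [-0.1, 0.15, 0.06], [-0.13, 0.19, 0.07]], "grip": [1, 1, 1, 1, 1]} 
    [0.431 0.074 0.138] [[0.476, 0.043, 0.058], [0.503, 0.025, 0.098]]
{"translation": [[0.0, 0.03, -0.04], [0.02, 0.06, -0.09], [0.04, 0.09, -0.14], [0.07, 0.12, -0.19], [0.1, 0.14, -0.24]], "rotation": [[-0.03, 0.04, -0.0], [-0.06, 0.08, 0.0], [-0.09, 0.13, -0.0], [-0.12, 0.17, -0.01], [-0.15, 0.21, -0.02]], "grip": [1, 1, 1, 1, 1]} 
    [0.428 0.053 0.127] [[0.459, 0.004, 0.051], [0.484, -0.015, 0.092]]
{"translation": [[0.05, 0.03, -0.03], [0.11, 0.05, -0.07], [0.17, 0.07, -0.1], [0.24, 0.08, -0.13], [0.32, 0.09, -0.15]], "rotation": [[-0.03, 0.04, -0.01], [-0.06, 0.09, -0.03], [-0.09, 0.13, -0.05], [-0.12, 0.18, -0.08], [-0.14, 0.22, -0.11]], "grip": [1, 1, 1, 1, 1]} 
    [0.437 0.025 0.126] [[0.455, -0.043, 0.06], [0.475, -0.059, 0.105]]
{"translation": [[0.08, 0.02, -0.01], [0.17, 0.03, -0.0], [0.26, 0.03, 0.0], [0.35, 0.03, 0.02], [0.45, 0.02, 0.03]], "rotation": [[-0.02, 0.05, -0.03], [-0.04, 0.1, -0.06], [-0.06, 0.14, -0.1], [-0.07, 0.19, -0.13], [-0.07, 0.24, -0.17]], "grip": [1, 1, 1, 1, 1]} 
    [ 0.456 -0.004  0.134] [[0.464, -0.086, 0.086], [0.476, -0.097, 0.135]]
{"translation": [[0.09, 0.01, 0.05], [0.18, 0.0, 0.11], [0.28, -0.01, 0.17], [0.37, -0.03, 0.23], [0.47, -0.05, 0.3]], "rotation": [[-0.01, 0.05, -0.04], [-0.01, 0.11, -0.09], [-0.0, 0.16, -0.13], [0.01, 0.21, -0.17], [0.02, 0.27, -0.21]], "grip": [1, 1, 1, 1, 1]} 
    [ 0.49  -0.027  0.152] [[0.49, -0.119, 0.124], [0.49, -0.119, 0.176]]
```

Tracking well.

Call:
{"api": "arm_command", "payload": {
  "translation": [
    [-0.04,0.05,-0.03],
    [-0.06,0.09,-0.06],
    [-0.09,0.13,-0.09],
    [-0.1,0.16,-0.13],
    [-0.11,0.2,-0.18]
  ],
  "rotation": [
    [-0.02,0.04,0.02],
    [-0.04,0.08,0.03],
    [-0.07,0.12,0.05],
    [-0.1,0.15,0.06],
    [-0.13,0.19,0.07]
  ],
  "grip": [1,1,1,1,1]
}}

```text
time_s: 13.2
position: [0.4314, 0.0742, 0.1375]
tcp_rot: [[0.822, 0.087, 0.563], [-0.559, -0.067, 0.826], [0.109, -0.994, -0.006]]
force: [0.9, 0.0, -0.0]
opening: 0.308
```

Call:
{"api": "arm_command", "payload": {
  "translation": [
    [0,0.03,-0.04],
    [0.02,0.06,-0.09],
    [0.04,0.09,-0.14],
    [0.07,0.12,-0.19],
    [0.1,0.14,-0.24]
  ],
  "rotation": [
    [-0.03,0.04,0],
    [-0.06,0.08,0],
    [-0.09,0.13,0],
    [-0.12,0.17,-0.01],
    [-0.15,0.21,-0.02]
  ],
  "grip": [1,1,1,1,1]
}}

```text
time_s: 13.7
position: [0.4282, 0.053, 0.1273]
tcp_rot: [[0.676, 0.001, 0.737], [-0.722, -0.199, 0.663], [0.147, -0.98, -0.134]]
force: [0.4, 0.4, -1.5]
opening: 0.302
```

Call:
{"api": "arm_command", "payload": {
  "translation": [
    [0.05,0.03,-0.03],
    [0.11,0.05,-0.07],
    [0.17,0.07,-0.1],
    [0.24,0.08,-0.13],
    [0.32,0.09,-0.15]
  ],
  "rotation": [
    [-0.03,0.04,-0.01],
    [-0.06,0.09,-0.03],
    [-0.09,0.13,-0.05],
    [-0.12,0.18,-0.08],
    [-0.14,0.22,-0.11]
  ],
  "grip": [1,1,1,1,1]
}}

```text
time_s: 14.2
position: [0.437, 0.0252, 0.1257]
tcp_rot: [[0.493, -0.049, 0.869], [-0.817, -0.37, 0.442], [0.3, -0.928, -0.222]]
force: [0.3, 0.1, -0.8]
opening: 0.303
```

Call:
{"api": "arm_command", "payload": {
  "translation": [
    [0.08,0.02,-0.01],
    [0.17,0.03,0],
    [0.26,0.03,0],
    [0.35,0.03,0.02],
    [0.45,0.02,0.03]
  ],
  "rotation": [
    [-0.02,0.05,-0.03],
    [-0.04,0.1,-0.06],
    [-0.06,0.14,-0.1],
    [-0.07,0.19,-0.13],
    [-0.07,0.24,-0.17]
  ],
  "grip": [1,1,1,1,1]
}}

```text
time_s: 14.7
position: [0.4572, -0.0037, 0.1344]
tcp_rot: [[0.268, -0.047, 0.962], [-0.817, -0.54, 0.202], [0.511, -0.84, -0.183]]
force: [0.5, 0.5, -1.1]
opening: 0.305
```

Call:
{"api": "arm_command", "payload": {
  "translation": [
    [0.09,0.01,0.05],
    [0.18,0,0.11],
    [0.28,-0.01,0.17],
    [0.37,-0.03,0.23],
    [0.47,-0.05,0.3]
  ],
  "rotation": [
    [-0.01,0.05,-0.04],
    [-0.01,0.11,-0.09],
    [0,0.16,-0.13],
    [0.01,0.21,-0.17],
    [0.02,0.27,-0.21]
  ],
  "grip": [1,1,1,1,1]
}}

```text
time_s: 15.2
position: [0.4901, -0.0272, 0.1525]
tcp_rot: [[-0.007, 0.003, 1.0], [-0.707, -0.708, -0.003], [0.708, -0.707, 0.008]]
force: [-0.4, 0.2, -0.5]
opening: 0.304
```

Run:
```python
from plan import *
from h import *
p,R=st();print(p,R)
p,R=calls(p,R,*pose((.49,-.029,.10),45,-90),1,1,3)
p,R=calls(p,R,*pose((.49,-.029,.032),45,-90),2,1,3)
s=cap("side")
cv2.imwrite("pics/c5.png",cv2.resize(s["image"][130:330,120:380],None,fx=3,fy=3,interpolation=cv2.INTER_CUBIC))
```

```text
t 15.2 F [-0.4  0.2 -0.5] q [  7.2  38.4 105.  -55.1  58.9  46.9] open 0.304
[ 0.49009843 -0.02719284  0.15247416] [[-0.00731145  0.00341909  0.99996743]
 [-0.70654132 -0.70766646 -0.00274635]
 [ 0.70763402 -0.70653839  0.00758979]]
per row 10 mm 0.1 deg
{"translation": [[-0.09, 0.088, -0.001], [-0.179, 0.177, -0.002], [-0.269, 0.265, -0.004], [-0.359, 0.354, -0.005], [-0.448, 0.442, -0.006]], "rotation": [[-0.001, -0.001, 0.0], [-0.001, -0.003, 0.0], [-0.002, -0.004, 0.0], [-0.003, -0.006, 0.001], [-0.003, -0.007, 0.001]], "grip": [1, 1, 1, 1, 1]} 
per row 7 mm 0.0 deg
{"translation": [[-0.06, 0.06, -0.0], [-0.12, 0.12, -0.0], [-0.18, 0.18, -0.0], [-0.24, 0.24, -0.0], [-0.301, 0.301, -0.0]], "rotation": [[-0.0, 0.0, -0.0], [-0.0, 0.0, -0.0], [-0.0, 0.0, -0.0], [-0.0, 0.0, -0.0], [-0.0, 0.0, -0.0]], "grip": [1, 1, 1, 1, 1]} 
{"translation": [[-0.06, 0.06, -0.0], [-0.12, 0.12, -0.0], [-0.18, 0.18, -0.0], [-0.24, 0.24, -0.0], [-0.3, 0.3, -0.0]], "rotation": [[-0.0, 0.0, -0.0], [-0.0, 0.0, -0.0], [-0.0, 0.0, -0.0], [-0.0, 0.0, -0.0], [-0.0, 0.0, -0.0]], "grip": [1, 1, 1, 1, 1]}
```

View pics/c5.png

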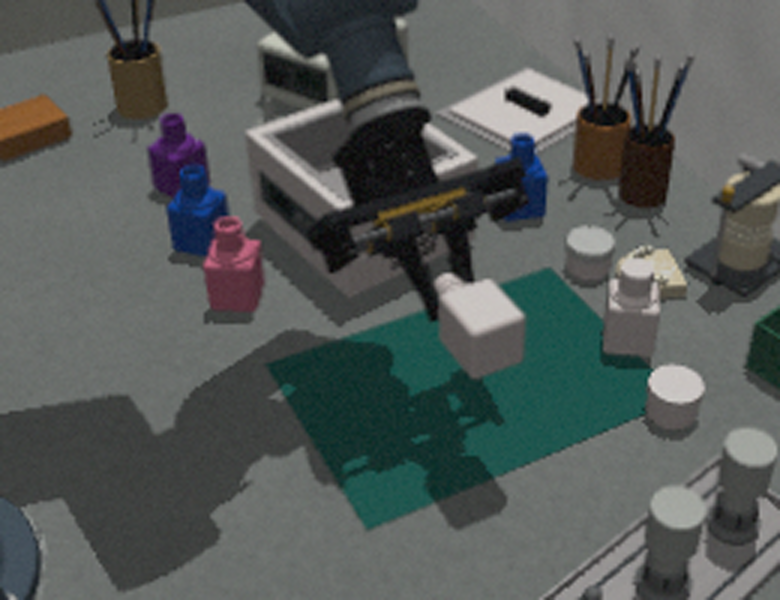

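The bottle is level with its mouth to the left, at about (470,310), and the sides are square. I'll lower it, shifting 16 mm to the right for more clearance to the cleaner.

Run:
```python
from plan import *
p,R=st()
p,R=calls(p,R,*pose((.49,-.045,.10),45,-90),1,1)
p,R=calls(p,R,*pose((.49,-.045,.034),45,-90),2,1)
```

```text
t 15.25 F [ 0.9 -0.1 -1.6] q [  7.2  38.4 104.9 -55.2  58.9  47. ] open 0.302
per row 11 mm 0.1 deg
{"translation": [[-0.06, 0.12, -0.0], [-0.12, 0.23, -0.01], [-0.18, 0.35, -0.01], [-0.25, 0.47, -0.02], [-0.31, 0.58, -0.02]], "rotation": [[-0.0, -0.0, 0.0], [-0.0, -0.0, 0.0], [-0.0, -0.01, 0.0], [-0.0, -0.01, 0.0], [-0.01, -0.01, 0.0]], "grip": [1, 1, 1, 1, 1]} 
per row 7 mm 0.0 deg
{"translation": [[-0.06, 0.06, -0.0], [-0.12, 0.12, -0.0], [-0.17, 0.18, -0.0], [-0.23, 0.23, -0.0], [-0.29, 0.29, -0.0]], "rotation": [[0.0, 0.0, 0.0], [0.0, 0.0, 0.0], [0.0, 0.0, 0.0], [0.0, 0.0, 0.0], [0.0, 0.0, 0.0]], "grip": [1, 1, 1, 1, 1]} 
{"translation": [[-0.06, 0.06, -0.0], [-0.12, 0.12, -0.0], [-0.17, 0.18, -0.0], [-0.23, 0.24, -0.0], [-0.29, 0.3, -0.0]], "rotation": [[0.0, 0.0, 0.0], [0.0, 0.0, 0.0], [0.0, 0.0, 0.0], [0.0, 0.0, 0.0], [0.0, 0.0, 0.0]], "grip": [1, 1, 1, 1, 1]}
```

Call:
{"api": "arm_command", "payload": {
  "translation": [
    [-0.06,0.12,0],
    [-0.12,0.23,-0.01],
    [-0.18,0.35,-0.01],
    [-0.25,0.47,-0.02],
    [-0.31,0.58,-0.02]
  ],
  "rotation": [
    [0,0,0],
    [0,0,0],
    [0,-0.01,0],
    [0,-0.01,0],
    [0,-0.01,0]
  ],
  "grip": [1,1,1,1,1]
}}

```text
time_s: 15.75
position: [0.4874, -0.043, 0.101]
tcp_rot: [[0.008, 0.003, 1.0], [-0.708, -0.706, 0.008], [0.706, -0.708, -0.004]]
force: [0.5, 0.1, -0.0]
opening: 0.3
```

Call:
{"api": "arm_command", "payload": {
  "translation": [
    [-0.06,0.06,0],
    [-0.12,0.12,0],
    [-0.17,0.18,0],
    [-0.23,0.23,0],
    [-0.29,0.29,0]
  ],
  "rotation": [
    [0,0,0],
    [0,0,0],
    [0,0,0],
    [0,0,0],
    [0,0,0]
  ],
  "grip": [1,1,1,1,1]
}}

```text
time_s: 16.25
position: [0.4881, -0.0424, 0.0691]
tcp_rot: [[0.007, 0.005, 1.0], [-0.708, -0.706, 0.008], [0.706, -0.708, -0.002]]
force: [0.0, -1.0, -0.3]
opening: 0.303
```

Call:
{"api": "arm_command", "payload": {
  "translation": [
    [-0.06,0.06,0],
    [-0.12,0.12,0],
    [-0.17,0.17,0],
    [-0.22,0.22,0],
    [-0.26,0.26,0]
  ],
  "rotation": [
    [0,0,0],
    [0,0,0],
    [0,0,0],
    [0,0,0],
    [0,0,0]
  ],
  "grip": [1,1,1,1,1]
}}

```text
time_s: 16.75
position: [0.4878, -0.0425, 0.0395]
tcp_rot: [[0.008, 0.004, 1.0], [-0.708, -0.707, 0.008], [0.707, -0.708, -0.003]]
force: [-0.5, 0.4, -0.7]
opening: 0.311
```

Call:
{"api": "arm_command", "payload": {
  "translation": [
    [-0.01,0.01,0],
    [-0.02,0.02,0],
    [-0.03,0.03,0],
    [-0.04,0.04,0],
    [-0.05,0.05,0]
  ],
  "rotation": [
    [0,0,0],
    [0,0,0],
    [0,0,0],
    [0,0,0],
    [0,0,0]
  ],
  "grip": [1,1,1,1,1]
}}

```text
time_s: 17.25
position: [0.4879, -0.0425, 0.0344]
tcp_rot: [[0.007, 0.004, 1.0], [-0.708, -0.706, 0.008], [0.707, -0.708, -0.002]]
force: [0.6, -0.1, -0.4]
opening: 0.301
```

Call:
{"api": "arm_command", "payload": {
  "translation": [
    [-0.01,0.01,0],
    [-0.015,0.015,0],
    [-0.02,0.02,0],
    [-0.025,0.025,0],
    [-0.03,0.03,0]
  ],
  "rotation": [
    [0,0,0],
    [0,0,0],
    [0,0,0],
    [0,0,0],
    [0,0,0]
  ],
  "grip": [1,1,1,1,1]
}}

```text
time_s: 17.75
position: [0.4878, -0.0425, 0.0309]
tcp_rot: [[0.007, 0.004, 1.0], [-0.708, -0.707, 0.008], [0.707, -0.708, -0.002]]
force: [-1.3, 0.7, -0.4]
opening: 0.301
```

Call:
{"api": "arm_command", "payload": {
  "translation": [
    [-0.005,0.005,0],
    [-0.01,0.01,0],
    [-0.015,0.015,0],
    [-0.015,0.015,0],
    [-0.015,0.015,0]
  ],
  "rotation": [
    [0,0,0],
    [0,0,0],
    [0,0,0],
    [0,0,0],
    [0,0,0]
  ],
  "grip": [1,1,1,1,1]
}}

```text
time_s: 18.25
position: [0.4878, -0.0425, 0.0292]
tcp_rot: [[0.007, 0.004, 1.0], [-0.708, -0.707, 0.008], [0.707, -0.708, -0.002]]
force: [0.1, -1.0, -1.0]
opening: 0.303
```

Call:
{"api": "arm_command", "payload": {
  "translation": [
    [-0.005,0.005,0],
    [-0.01,0.01,0],
    [-0.01,0.01,0]
  ],
  "rotation": [
    [0,0,0],
    [0,0,0],
    [0,0,0]
  ],
  "grip": [1,1,1]
}}

```text
time_s: 18.55
position: [0.4878, -0.0425, 0.0281]
tcp_rot: [[0.007, 0.004, 1.0], [-0.708, -0.707, 0.008], [0.707, -0.708, -0.002]]
force: [-0.1, -0.9, -1.0]
opening: 0.303
```

Call:
{"api": "arm_command", "payload": {
  "translation": [
    [-0.005,0.005,0],
    [-0.01,0.01,0],
    [-0.01,0.01,0]
  ],
  "rotation": [
    [0,0,0],
    [0,0,0],
    [0,0,0]
  ],
  "grip": [1,1,1]
}}

```text
time_s: 18.85
position: [0.4878, -0.0425, 0.0269]
tcp_rot: [[0.007, 0.004, 1.0], [-0.708, -0.706, 0.008], [0.707, -0.708, -0.002]]
force: [-0.7, 0.3, -1.0]
opening: 0.303
```

Call:
{"api": "arm_command", "payload": {
  "translation": [
    [-0.005,0.005,0],
    [-0.01,0.01,0],
    [-0.01,0.01,0]
  ],
  "rotation": [
    [0,0,0],
    [0,0,0],
    [0,0,0]
  ],
  "grip": [1,1,1]
}}

```text
time_s: 19.15
position: [0.4877, -0.0425, 0.0258]
tcp_rot: [[0.007, 0.004, 1.0], [-0.708, -0.707, 0.008], [0.707, -0.708, -0.002]]
force: [1.2, 0.1, -0.3]
opening: 0.3
```

Run:
```python
from h import *
from plan import st
p,R=st()
s=cap("side")
print(proj(s,[.49,-.135,0]))
cv2.imwrite("pics/c6.png",cv2.resize(s["image"][200:270,240:320],None,fx=8,fy=8,interpolation=cv2.INTER_CUBIC))
```

```text
t 19.15 F [ 1.2  0.1 -0.3] q [  5.4  52.4 106.7 -66.1  50.3  62.2] open 0.3
[[287.19438035 291.58632468]]
```

View pics/c6.png

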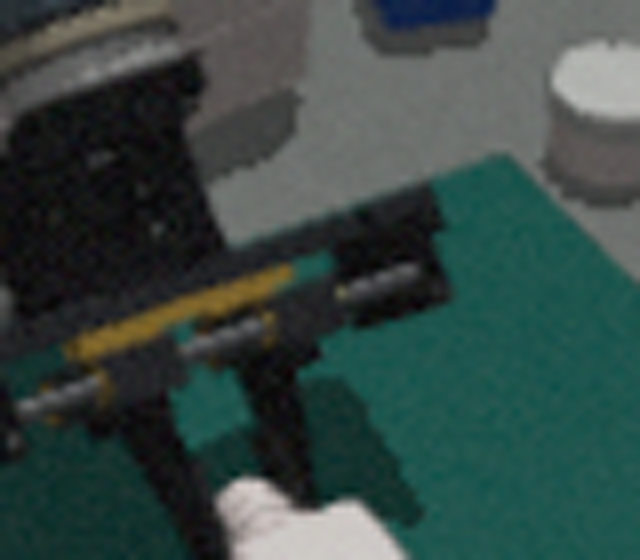

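The crop cut off the bottle: it shows the fingers on the neck at about (250,500) but not the contact. I'll creep on by force.

Call:
{"api": "arm_command", "payload": {
  "translation": [
    [-0.005,0.005,0],
    [-0.01,0.01,0],
    [-0.01,0.01,0]
  ],
  "rotation": [
    [0,0,0],
    [0,0,0],
    [0,0,0]
  ],
  "grip": [1,1,1]
}}

```text
time_s: 19.5
position: [0.4878, -0.0426, 0.0251]
tcp_rot: [[0.007, 0.004, 1.0], [-0.707, -0.707, 0.008], [0.707, -0.707, -0.002]]
force: [-0.5, 0.5, 2.5]
opening: 0.307
```

Call:
{"api": "arm_command", "payload": {
  "translation": [
    [-0.005,0.005,0],
    [-0.01,0.01,0],
    [-0.01,0.01,0]
  ],
  "rotation": [
    [0,0,0],
    [0,0,0],
    [0,0,0]
  ],
  "grip": [1,1,1]
}}

```text
time_s: 19.8
position: [0.4878, -0.0425, 0.0249]
tcp_rot: [[0.007, 0.005, 1.0], [-0.706, -0.708, 0.008], [0.708, -0.706, -0.002]]
force: [-0.6, 4.6, 7.3]
opening: 0.304
```

Run:
```python
from h import *
from plan import st
p,R=st()
s=cap("side")
cv2.imwrite("pics/c7.png",cv2.resize(s["image"][235:315,240:330],None,fx=7,fy=7,interpolation=cv2.INTER_CUBIC))
t=cap("top")
W=np.array([560,420])
for n in("top","side"): print(n,[((d["point"]*W).round(1).tolist(),round(d["conf"],2)) for d in models.spot_point(n,"bottle_mouth")+models.spot_point(n,"bottle")])
```

```text
t 19.8 F [-0.6  4.6  7.3] q [  5.5  52.6 106.6 -66.3  50.4  62.5] open 0.304
top [([324.4, 242.3], 0.92), ([222.4, 146.1], 0.73), ([218.6, 287.3], 0.43), ([362.5, 239.8], 0.75), ([228.3, 152.0], 0.56), ([224.7, 284.2], 0.5)]
side [([176.2, 166.2], 0.88), ([271.3, 261.3], 0.86), ([193.1, 208.0], 0.85), ([294.5, 180.1], 0.61), ([186.0, 188.0], 0.59), ([291.2, 198.9], 0.85), ([199.4, 226.7], 0.79), ([184.5, 213.3], 0.74), ([286.1, 283.9], 0.7), ([177.8, 195.3], 0.53)]
```

View pics/c7.png

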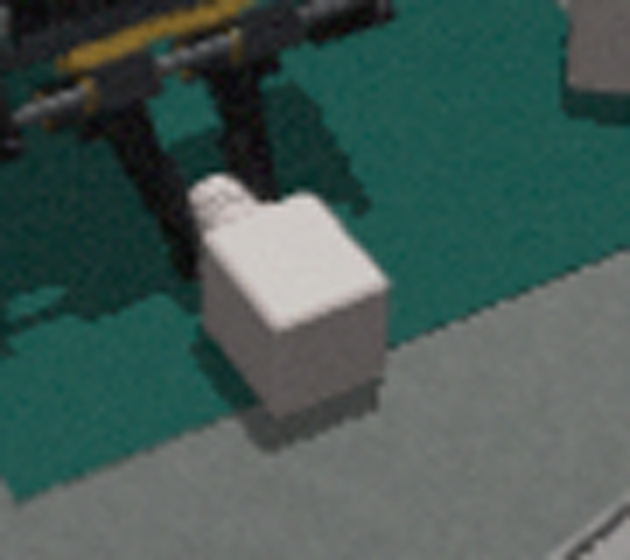

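Contact is confirmed at about 7 N and the bottle lies flat, with its body at (295,300) in the crop. I'll release, back out and plan the regrasp.

Call:
{"api": "arm_command", "payload": {
  "translation": [
    [0,0,0],
    [0,0,0],
    [0,0,0],
    [0,0,0],
    [0,0,0]
  ],
  "rotation": [
    [0,0,0],
    [0,0,0],
    [0,0,0],
    [0,0,0],
    [0,0,0]
  ],
  "grip": [-1,-1,-1,-1,-1]
}}

```text
time_s: 20.6
position: [0.4876, -0.0427, 0.0234]
tcp_rot: [[0.007, 0.004, 1.0], [-0.708, -0.707, 0.008], [0.707, -0.708, -0.003]]
force: [0.1, -0.4, 0.6]
opening: 0.671
```

Call:
{"api": "arm_command", "payload": {
  "translation": [
    [0,-0.1,0],
    [0,-0.25,0],
    [0,-0.5,0],
    [0,-0.75,0],
    [0,-1,0]
  ],
  "rotation": [
    [0,0,0],
    [0,0,0],
    [0,0,0],
    [0,0,0],
    [0,0,0]
  ],
  "grip": [-1,-1,-1,-1,-1]
}}

```text
time_s: 21.1
position: [0.4874, 0.0153, 0.0814]
tcp_rot: [[0.007, 0.005, 1.0], [-0.708, -0.706, 0.009], [0.706, -0.708, -0.002]]
force: [-0.2, 0.1, 1.0]
opening: 0.991
```

Call:
{"api": "arm_command", "payload": {
  "translation": [
    [0.15,-0.15,0],
    [0.35,-0.35,0],
    [0.55,-0.55,0],
    [0.75,-0.75,0],
    [0.95,-0.95,0]
  ],
  "rotation": [
    [0,0,0],
    [0,0,0],
    [0,0,0],
    [0,0,0],
    [0,0,0]
  ],
  "grip": [-1,-1,-1,-1,-1]
}}

```text
time_s: 21.6
position: [0.4873, 0.0148, 0.1893]
tcp_rot: [[0.008, 0.005, 1.0], [-0.708, -0.706, 0.009], [0.706, -0.708, -0.002]]
force: [0.2, -0.4, -0.3]
opening: 0.998
```

Run:
```python
from jp import *
from h import *
p,R=st(); q0=qs(); print(p)
np.set_printoptions(precision=4,suppress=True)
t=cap("top");s=cap("side"); W=np.array([560,420])
for n,c in(("top",t),("side",s)):
    print(n,[((d["point"]*W).round(1).tolist(),atz(c,d["point"]*W,.026),round(d["conf"],2)) for d in models.spot_point(n,"bottle_mouth")[:6]])
cv2.imwrite("pics/c8.png",np.hstack([cv2.resize(t["image"][215:275,310:380],None,fx=5.5,fy=7,interpolation=cv2.INTER_CUBIC),cv2.resize(s["image"][240:300,250:320],None,fx=5.5,fy=7,interpolation=cv2.INTER_CUBIC)]))
a=pose((0,0,0),-45,-90,-1)[1][:,1]
tp,tR=pose(np.array([.488,-.1085,.027])-.11*a+[0,0,.04],-45,-90,-1)
q1=solve(tp,tR,np.array([-39,45,101,38,64,113])); print((q1-q0).round())
jcalls(q0,q1,6,-1,(p,R),[np.array([0,.022,.055]),np.array([0,.022,-.055])])
```

```text
t 21.6 F [ 0.2 -0.4 -0.3] q [ 11.8  35.1 102.2 -49.9  64.8  42.6] open 0.998
[0.48730887 0.01478894 0.18926686]
top [([128.6, 282.7], array([0.3739, 0.4885, 0.026 ]), 0.93), ([326.0, 245.8], array([ 0.4765, -0.0374,  0.026 ]), 0.91), ([219.9, 145.5], array([0.7449, 0.2473, 0.026 ]), 0.75), ([174.4, 288.7], array([0.3602, 0.363 , 0.026 ]), 0.69)]
side [([192.6, 204.3], array([0.3928, 0.3338, 0.026 ]), 0.87), ([176.1, 166.3], array([0.4213, 0.6111, 0.026 ]), 0.82), ([294.8, 179.5], array([0.7844, 0.3064, 0.026 ]), 0.81), ([184.7, 186.3], array([0.405 , 0.4548, 0.026 ]), 0.71), ([269.8, 262.5], array([ 0.4896, -0.0378,  0.026 ]), 0.59)]
ik [-49.  44.  89.  28.  85. 119.] err 0.0000
[-61.   9. -13.  78.  20.  76.]
{"translation": [[0.05, 0.16, -0.08], [0.09, 0.3, -0.16], [0.13, 0.43, -0.24], [0.16, 0.56, -0.31], [0.18, 0.67, -0.39]], "rotation": [[-0.06, 0.09, 0.02], [-0.11, 0.17, 0.04], [-0.17, 0.26, 0.06], [-0.23, 0.34, 0.07], [-0.29, 0.43, 0.09]], "grip": [-1, -1, -1, -1, -1]} 
    [ 0.456 -0.034  0.162] [[0.498, -0.074, 0.148], [0.403, -0.018, 0.14]]
{"translation": [[0.05, 0.11, -0.
[... 1016 characters left out ...]
[[-0.06, -0.05, 0.03], [-0.13, -0.1, 0.07], [-0.2, -0.16, 0.1], [-0.27, -0.24, 0.14], [-0.35, -0.32, 0.19]], "rotation": [[-0.06, 0.08, -0.01], [-0.12, 0.16, -0.03], [-0.18, 0.24, -0.04], [-0.24, 0.32, -0.06], [-0.3, 0.39, -0.08]], "grip": [-1, -1, -1, -1, -1]} 
    [ 0.46  -0.133  0.13 ] [[0.405, -0.147, 0.111], [0.503, -0.096, 0.114]]
{"translation": [[-0.09, -0.11, -0.01], [-0.18, -0.22, -0.02], [-0.28, -0.35, -0.02], [-0.38, -0.49, -0.01], [-0.48, -0.64, 0.0]], "rotation": [[-0.06, 0.08, -0.02], [-0.11, 0.15, -0.04], [-0.17, 0.22, -0.06], [-0.23, 0.29, -0.09], [-0.29, 0.36, -0.12]], "grip": [-1, -1, -1, -1, -1]} 
    [ 0.488 -0.188  0.147] [[0.433, -0.173, 0.132], [0.543, -0.172, 0.132]]
```

View pics/c8.png

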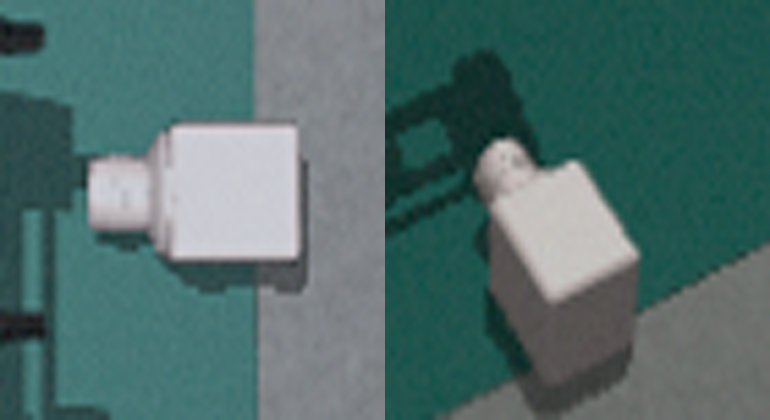

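The crops show the bottle flat and square on the bench: top-view body corners at crop (170..298, 123..260), mouth at (88,193), which matches prediction. I'll go to the pre-regrasp pose.

Call:
{"api": "arm_command", "payload": {
  "translation": [
    [0.05,0.16,-0.08],
    [0.09,0.3,-0.16],
    [0.13,0.43,-0.24],
    [0.16,0.56,-0.31],
    [0.18,0.67,-0.39]
  ],
  "rotation": [
    [-0.06,0.09,0.02],
    [-0.11,0.17,0.04],
    [-0.17,0.26,0.06],
    [-0.23,0.34,0.07],
    [-0.29,0.43,0.09]
  ],
  "grip": [-1,-1,-1,-1,-1]
}}

```text
time_s: 22.3
position: [0.456, -0.0342, 0.1585]
tcp_rot: [[-0.437, -0.269, 0.859], [-0.653, -0.561, -0.508], [0.619, -0.783, 0.069]]
force: [-0.1, -1.3, -0.3]
opening: 1.0
```

Call:
{"api": "arm_command", "payload": {
  "translation": [
    [0.05,0.11,-0.01],
    [0.1,0.22,-0.03],
    [0.14,0.31,-0.05],
    [0.17,0.4,-0.07],
    [0.2,0.48,-0.08]
  ],
  "rotation": [
    [-0.06,0.09,0.01],
    [-0.12,0.17,0.02],
    [-0.18,0.26,0.03],
    [-0.24,0.34,0.03],
    [-0.3,0.43,0.04]
  ],
  "grip": [-1,-1,-1,-1,-1]
}}

```text
time_s: 22.8
position: [0.4334, -0.0629, 0.138]
tcp_rot: [[-0.758, -0.457, 0.466], [-0.351, -0.316, -0.882], [0.55, -0.832, 0.079]]
force: [-0.6, 0.7, -1.4]
opening: 0.999
```

Call:
{"api": "arm_command", "payload": {
  "translation": [
    [0.02,0.07,0.03],
    [0.04,0.13,0.05],
    [0.05,0.18,0.08],
    [0.06,0.22,0.11],
    [0.06,0.26,0.15]
  ],
  "rotation": [
    [-0.06,0.08,0],
    [-0.12,0.17,0],
    [-0.17,0.25,0.01],
    [-0.24,0.34,0],
    [-0.3,0.42,0]
  ],
  "grip": [-1,-1,-1,-1,-1]
}}

```text
time_s: 23.3
position: [0.4262, -0.0818, 0.1245]
tcp_rot: [[-0.851, -0.523, -0.055], [0.072, -0.013, -0.997], [0.521, -0.852, 0.049]]
force: [1.2, -0.7, 0.5]
opening: 0.999
```

Call:
{"api": "arm_command", "payload": {
  "translation": [
    [-0.02,0.01,0.04],
    [-0.04,0.02,0.08],
    [-0.07,0.01,0.13],
    [-0.11,0,0.18],
    [-0.15,-0.02,0.23]
  ],
  "rotation": [
    [-0.06,0.08,0],
    [-0.12,0.16,-0.01],
    [-0.18,0.24,-0.01],
    [-0.24,0.32,-0.02],
    [-0.3,0.4,-0.03]
  ],
  "grip": [-1,-1,-1,-1,-1]
}}

```text
time_s: 23.8
position: [0.4364, -0.1009, 0.1207]
tcp_rot: [[-0.706, -0.452, -0.545], [0.461, 0.291, -0.838], [0.538, -0.843, 0.003]]
force: [-0.1, -0.2, 0.6]
opening: 0.998
```

Call:
{"api": "arm_command", "payload": {
  "translation": [
    [-0.06,-0.05,0.03],
    [-0.13,-0.1,0.07],
    [-0.2,-0.16,0.1],
    [-0.27,-0.24,0.14],
    [-0.35,-0.32,0.19]
  ],
  "rotation": [
    [-0.06,0.08,-0.01],
    [-0.12,0.16,-0.03],
    [-0.18,0.24,-0.04],
    [-0.24,0.32,-0.06],
    [-0.3,0.39,-0.08]
  ],
  "grip": [-1,-1,-1,-1,-1]
}}

```text
time_s: 24.3
position: [0.4598, -0.1339, 0.1275]
tcp_rot: [[-0.376, -0.268, -0.887], [0.696, 0.55, -0.461], [0.612, -0.791, -0.02]]
force: [-0.4, 0.3, -1.6]
opening: 0.997
```

Call:
{"api": "arm_command", "payload": {
  "translation": [
    [-0.09,-0.11,-0.01],
    [-0.18,-0.22,-0.02],
    [-0.28,-0.35,-0.02],
    [-0.38,-0.49,-0.01],
    [-0.48,-0.64,0]
  ],
  "rotation": [
    [-0.06,0.08,-0.02],
    [-0.11,0.15,-0.04],
    [-0.17,0.22,-0.06],
    [-0.23,0.29,-0.09],
    [-0.29,0.36,-0.12]
  ],
  "grip": [-1,-1,-1,-1,-1]
}}

```text
time_s: 24.8
position: [0.4882, -0.1888, 0.1447]
tcp_rot: [[0.004, 0.001, -1.0], [0.703, 0.711, 0.003], [0.711, -0.703, 0.002]]
force: [0.3, 0.1, 0.1]
opening: 1.002
```

Run:
```python
from jp import *; from plan import calls
from h import *
np.set_printoptions(precision=4,suppress=True)
p,R=st();print(p,R)
t=cap("top");k=lambda x,y:(310+x/5.5,215+y/7)
print("body",np.array([atz(t,k(*c),.052) for c in((170,123),(298,123),(170,258),(298,260))]),"mouth",atz(t,k(88,193),.026))
a=pose((0,0,0),-45,-90,-1)[1][:,1]; G=np.array([.488,-.1085,.027])
p,R=calls(p,R,*pose(G-.07*a,-45,-90,-1),1,-1,3)
p,R=calls(p,R,*pose(G,-45,-90,-1),2,-1,3)
```

```text
t 24.8 F [0.3 0.1 0.1] q [-48.9  44.1  89.4  28.1  84.5 118.9] open 1.002
[ 0.4882 -0.1888  0.1447] [[ 0.0041  0.0007 -1.    ]
 [ 0.7028  0.7114  0.0034]
 [ 0.7114 -0.7028  0.0025]]
body [[ 0.5102 -0.0744  0.052 ]
 [ 0.5104 -0.1348  0.052 ]
 [ 0.4605 -0.0743  0.052 ]
 [ 0.4598 -0.1345  0.052 ]] mouth [ 0.485  -0.0375  0.026 ]
per row 14 mm 0.1 deg
{"translation": [[-0.067, 0.167, 0.0], [-0.134, 0.334, 0.001], [-0.201, 0.502, 0.001], [-0.268, 0.669, 0.002], [-0.335, 0.836, 0.002]], "rotation": [[0.0, -0.001, 0.001], [0.0, -0.002, 0.002], [0.0, -0.002, 0.003], [0.001, -0.003, 0.005], [0.001, -0.004, 0.006]], "grip": [-1, -1, -1, -1, -1]} 
per row 7 mm 0.0 deg
{"translation": [[-0.0, 0.087, -0.0], [-0.0, 0.175, -0.0], [-0.0, 0.262, -0.0], [-0.0, 0.35, -0.0], [-0.0, 0.437, -0.0]], "rotation": [[-0.0, 0.0, -0.0], [-0.0, 0.0, -0.0], [-0.0, 0.0, -0.0], [-0.0, 0.0, -0.0], [-0.0, 0.0, -0.0]], "grip": [-1, -1, -1, -1, -1]} 
{"translation": [[-0.0, 0.088, -0.0], [-0.0, 0.175, -0.0], [-0.0, 0.263, -0.0], [-0.0, 0.35, -0.0], [-0.0, 0.438, -0.0]], "rotation": [[-0.0, 0.0, -0.0], [-0.0, 0.0, -0.0], [-0.0, 0.0, -0.0], [-0.0, 0.0, -0.0], [-0.0, 0.0, -0.0]], "grip": [-1, -1, -1, -1, -1]}
```

Call:
{"api": "arm_command", "payload": {
  "translation": [
    [-0.067,0.167,0],
    [-0.134,0.334,0],
    [-0.2,0.5,0],
    [-0.268,0.669,0],
    [-0.335,0.836,0]
  ],
  "rotation": [
    [0,0,0],
    [0,0,0],
    [0,0,0],
    [0,0,0],
    [0,0,0.005]
  ],
  "grip": [-1,-1,-1,-1,-1]
}}

```text
time_s: 25.35
position: [0.488, -0.1587, 0.0779]
tcp_rot: [[-0.001, -0.003, -1.0], [0.708, 0.706, -0.002], [0.706, -0.708, 0.001]]
force: [-0.5, -0.5, 0.1]
opening: 1.0
```

Call:
{"api": "arm_command", "payload": {
  "translation": [
    [0,0.087,0],
    [0,0.175,0],
    [0,0.262,0],
    [0,0.35,0],
    [0,0.437,0]
  ],
  "rotation": [
    [0,0,0],
    [0,0,0],
    [0,0,0],
    [0,0,0],
    [0,0,0]
  ],
  "grip": [-1,-1,-1,-1,-1]
}}

```text
time_s: 25.85
position: [0.4885, -0.1356, 0.0546]
tcp_rot: [[-0.0, -0.0, -1.0], [0.709, 0.705, -0.0], [0.705, -0.709, -0.0]]
force: [-1.0, -0.3, -0.3]
opening: 1.003
```

Call:
{"api": "arm_command", "payload": {
  "translation": [
    [0,0.087,0],
    [0,0.175,0],
    [0,0.262,0],
    [0,0.35,0],
    [0,0.437,0]
  ],
  "rotation": [
    [0,0,0],
    [0,0,0],
    [0,0,0],
    [0,0,0],
    [0,0,0]
  ],
  "grip": [-1,-1,-1,-1,-1]
}}

```text
time_s: 26.35
position: [0.4883, -0.1108, 0.0295]
tcp_rot: [[-0.0, -0.0, -1.0], [0.709, 0.705, -0.0], [0.705, -0.709, 0.0]]
force: [-0.2, -0.6, 0.3]
opening: 0.999
```

Call:
{"api": "arm_command", "payload": {
  "translation": [
    [0,0,0],
    [0,0,0],
    [0,0,0],
    [0,0,0],
    [0,0,0]
  ],
  "rotation": [
    [0,0,0],
    [0,0,0],
    [0,0,0],
    [0,0,0],
    [0,0,0]
  ],
  "grip": [1,1,1,1,1]
}}

```text
time_s: 26.85
position: [0.4884, -0.1115, 0.0301]
tcp_rot: [[-0.0, 0.0, -1.0], [0.709, 0.705, -0.0], [0.705, -0.709, -0.0]]
force: [1.0, -0.4, -0.8]
opening: 0.632
```

Call:
{"api": "arm_command", "payload": {
  "translation": [
    [0,0,0],
    [0,0,0],
    [0,0,0],
    [0,0,0],
    [0,0,0]
  ],
  "rotation": [
    [0,0,0],
    [0,0,0],
    [0,0,0],
    [0,0,0],
    [0,0,0]
  ],
  "grip": [1,1,1,1,1]
}}

```text
time_s: 27.35
position: [0.4884, -0.1114, 0.0301]
tcp_rot: [[-0.0, -0.0, -1.0], [0.709, 0.705, -0.0], [0.705, -0.709, -0.0]]
force: [0.4, -1.1, 3.1]
opening: 0.599
```

Run:
```python
from jp import *
np.set_printoptions(precision=4,suppress=True)
p,R=st();q0=qs();print(p,R, "axis in tool (from TCP):",R.T@(np.array([p[0],-.1345,.026])-p),"m",R.T@np.array([0,1,0]))
for pf in(30,45,60,75):
    for z in(.21,):
        q=solve(*pose((.4546,-.317,z),45,pf,-1),np.array([-65,40,93,37,74,-60]))
q=solve(*pose((p+.003*R[:,1])+[0,0,.15],-45,-90,-1),q0)
```

```text
t 27.35 F [ 0.4 -1.1  3.1] q [-43.6  53.1  96.7  33.3  68.4 113. ] open 0.599
[ 0.4884 -0.1114  0.0301] [[-0.0002 -0.0001 -1.    ]
 [ 0.709   0.7052 -0.0002]
 [ 0.7052 -0.709  -0.0001]] axis in tool (from TCP): [-0.0192 -0.0134  0.    ] m [ 0.709   0.7052 -0.0002]
ik [-69.  31. 105.  51.  64. -41.] err 0.0000
ik [-67.  34.  98.  43.  74. -45.] err 0.0000
ik [-65.  37.  90.  36.  84. -49.] err 0.0000
ik [-62.  40.  83.  29.  92. -55.] err 0.0000
ik [-44.  38.  95.  31.  82. 122.] err 0.0000
```

```bash
cat > fin.py <<'E'
from jp import *; from plan import calls
B=np.array([-.0192,-.0134,0]); m=np.array([.709,.7052,0]); M=B+.098*m
TILT=np.degrees(np.arccos(m[1]/np.linalg.norm(m)))
def target(seat,mz,pf=60):
    R=pose((0,0,0),TILT,pf,-1)[1]; return np.array([seat[0],seat[1],mz])-R@M,R
E
python3 - <<'E'
from fin import *
np.set_printoptions(precision=3,suppress=True)
p,R=st();q0=qs()
tp,tR=target((.4546,-.317),.14); print("check m down",tR@m)
q1=solve(tp,tR,np.array([-65,37,90,36,84,-49]))
p,R=calls(p,R,p+[0,0,.16],R,3,1)
ql=solve(p,R,q0)
print((q1-ql).round())
jcalls(ql,q1,7,1,(p,R),[M,B])
E
```

```text
t 27.35 F [ 0.4 -1.1  3.1] q [-43.6  53.1  96.7  33.3  68.4 113. ] open 0.599
check m down [ 0. -0. -1.]
ik [-65.  37.  90.  36.  84. -49.] err 0.0000
per row 11 mm 0.0 deg
{"translation": [[0.09, -0.09, -0.0], [0.19, -0.19, -0.0], [0.28, -0.28, -0.0], [0.38, -0.38, -0.0], [0.47, -0.47, -0.0]], "rotation": [[0.0, 0.0, 0.0], [0.0, 0.0, 0.0], [0.0, 0.0, 0.0], [0.0, 0.0, 0.0], [0.0, 0.0, 0.0]], "grip": [1, 1, 1, 1, 1]} 
{"translation": [[0.09, -0.1, -0.0], [0.19, -0.19, -0.0], [0.28, -0.29, -0.0], [0.38, -0.38, -0.0], [0.47, -0.48, -0.0]], "rotation": [[0.0, 0.0, 0.0], [0.0, 0.0, 0.0], [0.0, 0.0, 0.0], [0.0, 0.0, 0.0], [0.0, 0.0, 0.0]], "grip": [1, 1, 1, 1, 1]} 
{"translation": [[0.09, -0.09, -0.0], [0.19, -0.18, -0.0], [0.28, -0.28, -0.0], [0.38, -0.37, -0.0], [0.47, -0.47, -0.0]], "rotation": [[0.0, 0.0, 0.0], [0.0, 0.0, 0.0], [0.0, 0.0, 0.0], [0.0, 0.0, 0.0], [0.0, 0.0, 0.0]], "grip": [1, 1, 1, 1, 1]} 
ik [-44.  37.  95.  31.  83. 122.] err 0.0000
[ -22.   -0.   -5.    5.    1. -172.]
{"translation": [[-0.05, -0.06, -0.0], [-0.09, -0.11, -0.0], [-0.14, -0.17, -0.01], [-0.19, -0.23, -
[... 1617 characters left out ...]
486, -0.267, 0.225]]
{"translation": [[0.02, -0.06, 0.04], [0.05, -0.12, 0.09], [0.07, -0.18, 0.13], [0.1, -0.24, 0.17], [0.12, -0.31, 0.21]], "rotation": [[0.0, -0.07, 0.0], [0.01, -0.15, 0.01], [0.02, -0.23, 0.02], [0.03, -0.3, 0.02], [0.04, -0.38, 0.03]], "grip": [1, 1, 1, 1, 1]} 
    [ 0.464 -0.291  0.211] [[0.447, -0.275, 0.14], [0.472, -0.292, 0.233]]
{"translation": [[0.04, -0.06, 0.03], [0.08, -0.12, 0.06], [0.12, -0.18, 0.09], [0.16, -0.25, 0.11], [0.21, -0.31, 0.14]], "rotation": [[0.01, -0.07, 0.0], [0.01, -0.15, 0.01], [0.02, -0.22, 0.01], [0.03, -0.3, 0.01], [0.05, -0.38, 0.01]], "grip": [1, 1, 1, 1, 1]} 
    [ 0.452 -0.321  0.215] [[0.455, -0.318, 0.14], [0.454, -0.317, 0.238]]
```

Call:
{"api": "arm_command", "payload": {
  "translation": [
    [0.05,-0.05,0],
    [0.13,-0.13,0],
    [0.24,-0.24,0],
    [0.36,-0.36,0],
    [0.47,-0.47,0]
  ],
  "rotation": [
    [0,0,0],
    [0,0,0],
    [0,0,0],
    [0,0,0],
    [0,0,0]
  ],
  "grip": [1,1,1,1,1]
}}

```text
time_s: 27.85
position: [0.4884, -0.1111, 0.0846]
tcp_rot: [[-0.001, -0.0, -1.0], [0.709, 0.705, -0.0], [0.705, -0.709, -0.0]]
force: [0.3, 0.2, -0.9]
opening: 0.599
```

Call:
{"api": "arm_command", "payload": {
  "translation": [
    [0.09,-0.1,0],
    [0.19,-0.19,0],
    [0.28,-0.29,0],
    [0.38,-0.38,0],
    [0.47,-0.48,0]
  ],
  "rotation": [
    [0,0,0],
    [0,0,0],
    [0,0,0],
    [0,0,0],
    [0,0,0]
  ],
  "grip": [1,1,1,1,1]
}}

```text
time_s: 28.35
position: [0.4882, -0.1113, 0.1378]
tcp_rot: [[-0.0, -0.001, -1.0], [0.709, 0.706, -0.0], [0.706, -0.709, 0.0]]
force: [0.2, 0.6, -0.7]
opening: 0.593
```

Call:
{"api": "arm_command", "payload": {
  "translation": [
    [0.09,-0.09,0],
    [0.19,-0.18,0],
    [0.28,-0.28,0],
    [0.38,-0.37,0],
    [0.47,-0.47,0]
  ],
  "rotation": [
    [0,0,0],
    [0,0,0],
    [0,0,0],
    [0,0,0],
    [0,0,0]
  ],
  "grip": [1,1,1,1,1]
}}

```text
time_s: 28.85
position: [0.4882, -0.1112, 0.191]
tcp_rot: [[-0.0, -0.001, -1.0], [0.709, 0.705, -0.0], [0.705, -0.709, 0.0]]
force: [-0.2, 0.5, -1.9]
opening: 0.598
```

Call:
{"api": "arm_command", "payload": {
  "translation": [
    [-0.05,-0.06,0],
    [-0.09,-0.11,0],
    [-0.14,-0.17,-0.01],
    [-0.19,-0.23,-0.01],
    [-0.23,-0.29,-0.01]
  ],
  "rotation": [
    [-0.01,-0.08,0],
    [-0.02,-0.15,0],
    [-0.03,-0.23,0],
    [-0.04,-0.3,0.01],
    [-0.05,-0.38,0.01]
  ],
  "grip": [1,1,1,1,1]
}}

```text
time_s: 29.35
position: [0.4891, -0.1409, 0.1941]
tcp_rot: [[-0.39, 0.053, -0.919], [0.667, 0.704, -0.243], [0.635, -0.708, -0.31]]
force: [-0.6, -0.4, -0.5]
opening: 0.6
```

Call:
{"api": "arm_command", "payload": {
  "translation": [
    [-0.04,-0.06,0.02],
    [-0.09,-0.11,0.04],
    [-0.13,-0.17,0.06],
    [-0.17,-0.23,0.08],
    [-0.22,-0.29,0.1]
  ],
  "rotation": [
    [-0.01,-0.07,0.01],
    [-0.02,-0.15,0.01],
    [-0.02,-0.22,0.02],
    [-0.03,-0.3,0.03],
    [-0.04,-0.37,0.03]
  ],
  "grip": [1,1,1,1,1]
}}

```text
time_s: 29.85
position: [0.4872, -0.1708, 0.197]
tcp_rot: [[-0.706, 0.105, -0.701], [0.553, 0.7, -0.452], [0.443, -0.707, -0.552]]
force: [0.2, -0.1, -1.0]
opening: 0.598
```

Call:
{"api": "arm_command", "payload": {
  "translation": [
    [-0.03,-0.06,0.03],
    [-0.06,-0.12,0.06],
    [-0.1,-0.18,0.1],
    [-0.13,-0.24,0.13],
    [-0.16,-0.3,0.17]
  ],
  "rotation": [
    [0,-0.08,0.01],
    [-0.01,-0.16,0.02],
    [-0.01,-0.23,0.03],
    [-0.02,-0.31,0.04],
    [-0.02,-0.38,0.05]
  ],
  "grip": [1,1,1,1,1]
}}

```text
time_s: 30.35
position: [0.4841, -0.2011, 0.2005]
tcp_rot: [[-0.915, 0.159, -0.372], [0.373, 0.686, -0.624], [0.156, -0.71, -0.687]]
force: [-0.4, 0.5, -1.1]
opening: 0.598
```

Call:
{"api": "arm_command", "payload": {
  "translation": [
    [-0.02,-0.05,0.04],
    [-0.03,-0.11,0.09],
    [-0.05,-0.17,0.14],
    [-0.06,-0.23,0.18],
    [-0.07,-0.29,0.23]
  ],
  "rotation": [
    [0,-0.08,0.01],
    [0,-0.15,0.02],
    [0,-0.23,0.03],
    [0,-0.3,0.04],
    [0,-0.38,0.05]
  ],
  "grip": [1,1,1,1,1]
}}

```text
time_s: 30.85
position: [0.4787, -0.2305, 0.2035]
tcp_rot: [[-0.978, 0.209, 0.011], [0.136, 0.673, -0.727], [-0.159, -0.71, -0.686]]
force: [-0.2, 0.6, -0.9]
opening: 0.593
```

Run:
```python
from fin import *
p,R=st();q0=qs();print(p)
tp,tR=target((.4546,-.317),.14)
q1=solve(tp,tR,np.array([-65,37,90,36,84,-49]))
print((q1-q0).round())
jcalls(q0,q1,3,1,(p,R),[M,B])
```

```text
t 30.85 F [-0.2  0.6 -0.9] q [-55.9  37.2  92.5  33.7  83.4  24.2] open 0.593
[ 0.47874792 -0.23047131  0.20352228]
ik [-65.  37.  90.  36.  84. -49.] err 0.0000
[ -9.  -0.  -2.   2.   1. -73.]
{"translation": [[0.01, -0.06, 0.05], [0.01, -0.12, 0.1], [0.01, -0.18, 0.15], [0.02, -0.24, 0.19], [0.03, -0.3, 0.24]], "rotation": [[0.0, -0.08, 0.01], [0.01, -0.15, 0.02], [0.01, -0.23, 0.03], [0.01, -0.3, 0.04], [0.02, -0.38, 0.05]], "grip": [1, 1, 1, 1, 1]} 
    [ 0.472 -0.26   0.207] [[0.442, -0.23, 0.145], [0.485, -0.267, 0.225]]
{"translation": [[0.02, -0.06, 0.05], [0.04, -0.12, 0.09], [0.07, -0.19, 0.13], [0.09, -0.25, 0.17], [0.12, -0.31, 0.22]], "rotation": [[0.01, -0.07, 0.0], [0.01, -0.15, 0.01], [0.02, -0.22, 0.02], [0.03, -0.3, 0.02], [0.04, -0.37, 0.03]], "grip": [1, 1, 1, 1, 1]} 
    [ 0.463 -0.291  0.211] [[0.447, -0.275, 0.139], [0.472, -0.292, 0.232]]
{"translation": [[0.04, -0.06, 0.03], [0.08, -0.13, 0.06], [0.12, -0.19, 0.09], [0.16, -0.25, 0.11], [0.2, -0.32, 0.14]], "rotation": [[0.01, -0.08, 0.0], [0.02, -0.16, 0.01], [0.02, -0.23, 0.01], [0.04, -0.31, 0.01], [0.05, -0.38, 0.01]], "grip": [1, 1, 1, 1, 1]} 
    [ 0.452 -0.321  0.215] [[0.454, -0.318, 0.14], [0.454, -0.317, 0.238]]
```

Before committing, I can improve the peg estimate. The lying bottle's true position is known from the arm, which gives each camera's local pixel bias to apply to the tray fit.

```bash
cat >> fit.py <<'E'
print("---")
c8t=lambda x,y:(310+x/5.5,215+y/7); c8s=lambda x,y:(250+(x-385)/5.5,240+y/7)
x0,yb=.4884,-.1345
def cor(yy): return [(x0+.026,yy,.052),(x0-.026,yy,.052)]
ref_t=[(cor(yb+.062)[0],c8t(170,123)),(cor(yb)[0],c8t(298,123)),(cor(yb+.062)[1],c8t(170,258)),(cor(yb)[1],c8t(298,260))]
ref_s=[(cor(yb+.062)[0],c8s(577,162)),(cor(yb)[0],c8s(637,255)),(cor(yb)[1],c8s(553,300)),(cor(yb+.062)[1],c8s(492,205))]
bt=np.array([np.array(px)-proj(t,P)[0] for P,px in ref_t]);bs=np.array([np.array(px)-proj(s,P)[0] for P,px in ref_s])
print("bias top",bt.round(1).tolist(),bt.mean(0),"side",bs.round(1).tolist(),bs.mean(0))
# pick-up check: bottle true (.5344,.2945) yaw -6
for q,c,px in B: print("tank","top" if c is t else "side",(np.array(px)-proj(c,T((.5344,.2945,-.105),q))[0]).round(1))
Lc=[(q,c,np.array(px)-(bt.mean(0) if c is t else bs.mean(0))) for q,c,px in L]
for sel in(Lc,Lc[:8],Lc[8:]):
    r=least_squares(res,[.54,-.29,.2],args=(sel,),loss="soft_l1"); print(r.x,"peg",T(r.x,(-.095,0,.034)),res(r.x,sel).reshape(-1,2).round(1).tolist())
E
python3 fit.py | sed -n '/---/,$p'
```

```text
---
bias top [[0.7, 1.6], [0.1, 1.6], [0.7, 0.8], [-0.0, 1.0]] [0.3864 1.2307] side [[1.0, 2.7], [0.1, 1.6], [2.0, 1.0], [2.3, 2.4]] [1.3379 1.9189]
tank top [0.  1.5]
tank top [-0.5  1.3]
tank top [-0.1  1.3]
tank top [-0.7  0.7]
tank top [0.3 1.9]
tank side [1.2 0.3]
tank side [1.2 1.9]
tank side [-0.1  0.7]
tank side [-0.4 -0.9]
[ 0.5492 -0.2916  0.2291] peg (np.float64(0.45663252447465336), np.float64(-0.31321155631051517), 0.034) [[-1.6, 0.0], [-0.1, -0.6], [-0.3, -0.9], [0.1, 0.5], [-0.4, -0.2], [-0.1, -0.4], [-0.2, 0.2], [1.5, 0.3], [0.1, 0.2], [-0.3, 0.3], [0.2, 0.7], [-0.5, 0.1], [0.2, 0.3]]
[ 0.5488 -0.2921  0.2325] peg (np.float64(0.45637319420473277), np.float64(-0.31400888497645035), 0.034) [[-1.2, 0.2], [-0.0, -0.4], [-0.3, -0.8], [0.4, 0.5], [-0.2, -0.1], [0.0, -0.2], [0.1, 0.3], [1.8, 0.4]]
[ 0.5498 -0.2911  0.2273] peg (np.float64(0.45719519873352577), np.float64(-0.31252979466437714), 0.034) [[0.1, -0.1], [-0.1, 0.1], [0.3, 0.4], [-0.4, -0.3], [0.1, -0.1]]
```

Run:
```python
from fin import *
p,R=st();q0=qs()
tp,tR=target((.4566,-.3137),.125)
q1=solve(tp,tR,np.array([-65,37,90,36,84,-49]))
p,R=jcalls(q0,q1,3,1,(p,R),[M,B])
```

```text
t 30.95 F [ 0.6 -0.3  0. ] q [-55.9  37.2  92.5  33.6  83.4  24.4] open 0.597
ik [-65.  38.  91.  36.  82. -50.] err 0.0000
{"translation": [[0.01, -0.05, 0.06], [0.01, -0.1, 0.11], [0.02, -0.14, 0.16], [0.02, -0.19, 0.22], [0.03, -0.24, 0.27]], "rotation": [[0.0, -0.08, 0.01], [0.01, -0.15, 0.02], [0.01, -0.23, 0.03], [0.01, -0.3, 0.04], [0.02, -0.38, 0.05]], "grip": [1, 1, 1, 1, 1]} 
    [ 0.472 -0.259  0.202] [[0.442, -0.229, 0.14], [0.486, -0.266, 0.22]]
{"translation": [[0.03, -0.06, 0.05], [0.05, -0.11, 0.1], [0.08, -0.16, 0.14], [0.11, -0.21, 0.19], [0.14, -0.26, 0.24]], "rotation": [[0.01, -0.07, 0.0], [0.01, -0.15, 0.01], [0.02, -0.23, 0.02], [0.03, -0.3, 0.02], [0.04, -0.38, 0.03]], "grip": [1, 1, 1, 1, 1]} 
    [ 0.464 -0.289  0.201] [[0.448, -0.273, 0.129], [0.473, -0.29, 0.223]]
{"translation": [[0.04, -0.05, 0.03], [0.09, -0.1, 0.07], [0.13, -0.15, 0.1], [0.18, -0.2, 0.13], [0.23, -0.25, 0.16]], "rotation": [[0.01, -0.07, 0.0], [0.01, -0.15, 0.01], [0.02, -0.22, 0.01], [0.03, -0.3, 0.01], [0.04, -0.38, 0.01]], "grip": [1, 1, 1, 1, 1]} 
    [ 0.455 -0.317  0.2  ] [[0.456, -0.314, 0.125], [0.457, -0.313, 0.223]]
```

Call:
{"api": "arm_command", "payload": {
  "translation": [
    [0.01,-0.05,0.06],
    [0.01,-0.1,0.11],
    [0.02,-0.14,0.16],
    [0.02,-0.19,0.22],
    [0.03,-0.24,0.27]
  ],
  "rotation": [
    [0,-0.08,0.01],
    [0.01,-0.15,0.02],
    [0.01,-0.23,0.03],
    [0.01,-0.3,0.04],
    [0.02,-0.38,0.05]
  ],
  "grip": [1,1,1,1,1]
}}

```text
time_s: 31.45
position: [0.4727, -0.2586, 0.2015]
tcp_rot: [[-0.887, 0.263, 0.38], [-0.124, 0.657, -0.744], [-0.445, -0.707, -0.55]]
force: [0.3, 0.6, -0.5]
opening: 0.594
```

Call:
{"api": "arm_command", "payload": {
  "translation": [
    [0.03,-0.06,0.05],
    [0.05,-0.11,0.1],
    [0.08,-0.16,0.14],
    [0.11,-0.21,0.19],
    [0.14,-0.26,0.24]
  ],
  "rotation": [
    [0.01,-0.07,0],
    [0.01,-0.15,0.01],
    [0.02,-0.23,0.02],
    [0.03,-0.3,0.02],
    [0.04,-0.38,0.03]
  ],
  "grip": [1,1,1,1,1]
}}

```text
time_s: 31.95
position: [0.4646, -0.2877, 0.201]
tcp_rot: [[-0.664, 0.31, 0.681], [-0.388, 0.635, -0.668], [-0.639, -0.708, -0.301]]
force: [-0.1, 0.2, -1.0]
opening: 0.592
```

Call:
{"api": "arm_command", "payload": {
  "translation": [
    [0.04,-0.05,0.03],
    [0.09,-0.1,0.07],
    [0.13,-0.15,0.1],
    [0.18,-0.2,0.13],
    [0.23,-0.25,0.16]
  ],
  "rotation": [
    [0.01,-0.07,0],
    [0.01,-0.15,0.01],
    [0.02,-0.22,0.01],
    [0.03,-0.3,0.01],
    [0.04,-0.38,0.01]
  ],
  "grip": [1,1,1,1,1]
}}

```text
time_s: 32.45
position: [0.4548, -0.3161, 0.1994]
tcp_rot: [[-0.348, 0.348, 0.871], [-0.615, 0.616, -0.492], [-0.707, -0.707, -0.0]]
force: [-0.1, 0.0, -1.7]
opening: 0.596
```

Call:
{"api": "arm_command", "payload": {
  "translation": [
    [0,0,0],
    [0,0,0]
  ],
  "rotation": [
    [0,0,0],
    [0,0,0]
  ],
  "grip": [1,1]
}}

```text
time_s: 32.65
position: [0.4548, -0.3159, 0.1993]
tcp_rot: [[-0.352, 0.348, 0.869], [-0.613, 0.616, -0.494], [-0.707, -0.707, -0.003]]
force: [0.3, 0.0, -0.6]
opening: 0.595
```

```bash
cat > b.py <<'E'
from fin import *
from h import *
np.set_printoptions(precision=4,suppress=True)
p,R=st();print("mouth",p+R@M,"bottom",p+R@B)
tp,tR=target((.4566,-.3137),.092)
calls(p,R,tp,tR,1,1,3)
E
python3 b.py
python3 - <<'E'
from h import *
t=cap("top");s=cap("side")
cv2.imwrite("pics/c9.png",np.hstack([cv2.resize(t["image"][200:280,385:475],None,fx=4.2,fy=6,interpolation=cv2.INTER_CUBIC),cv2.resize(s["image"][265:365,270:360],None,fx=4.6,fy=4.8,interpolation=cv2.INTER_CUBIC)]))
E
```

```text
t 32.65 F [ 0.3  0.  -0.6] q [-64.6  38.3  90.9  35.7  82.5 -50. ] open 0.595
mouth [ 0.4565 -0.3124  0.1244] bottom [ 0.4569 -0.3124  0.2224]
per row 6 mm 0.1 deg
{"translation": [[0.059, 0.055, 0.001], [0.119, 0.11, 0.003], [0.178, 0.165, 0.004], [0.238, 0.22, 0.005], [0.297, 0.275, 0.006]], "rotation": [[0.001, 0.0, 0.0], [0.003, 0.001, 0.001], [0.004, 0.001, 0.001], [0.005, 0.002, 0.002], [0.007, 0.002, 0.002]], "grip": [1, 1, 1, 1, 1]}
```

View pics/c9.png

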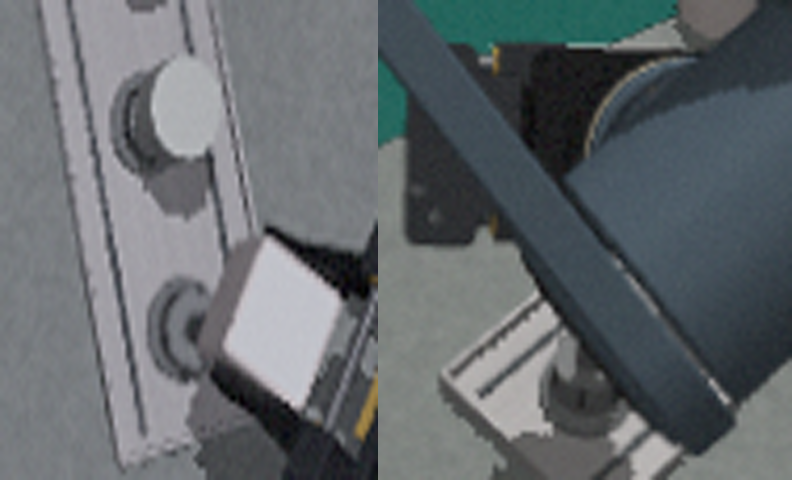

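Top view: bottle bottom centre is at about (452.1,253.7) px, the foot and collar around (428,255). The side view is blocked by the wrist. Numeric check next.

Run:
```python
from h import *
np.set_printoptions(precision=2,suppress=True)
t=cap("top"); b=np.array([.39,1.23])
print("bottom pred",proj(t,[.4569,-.3124,.2224])[0]+b,"seen (452.1,253.7)")
g=t["image"].astype(int)
# predicted foot (r24,z~.008) outline left extreme, collar left extreme
for nm,r,z in(("foot",.024,.006),("collar",.018,.034)):
    P=proj(t,[[.4566+r*np.cos(a),-.3137+r*np.sin(a),z] for a in np.linspace(0,6.28,72)])+b
    print(nm,"left",P[:,0].min(),"top",P[:,1].min(),"bottom",P[:,1].max())
print("seen foot left",385+148/4.2,"top",200+277/6,"bottom",200+383/6)
print("seen collar left",385+160/4.2,"top",200+287/6,"bottom",200+370/6)
```

```text
bottom pred [452.58 253.97] seen (452.1,253.7)
foot left 419.6654704613159 top 245.71858393811434 bottom 263.60802994041865
collar left 424.4970495768047 top 247.75434508629357 bottom 261.4458789582096
seen foot left 420.23809523809524 top 246.16666666666666 bottom 263.8333333333333
seen collar left 423.0952380952381 top 247.83333333333334 bottom 261.6666666666667
```

Predictions match the picture within about 0.5 px. I'll descend, first to just above the tip, then past it slowly while watching force.

Call:
{"api": "arm_command", "payload": {
  "translation": [
    [0.06,0.055,0],
    [0.12,0.11,0],
    [0.18,0.165,0.004],
    [0.24,0.22,0.005],
    [0.297,0.275,0.006]
  ],
  "rotation": [
    [0,0,0],
    [0,0,0],
    [0.004,0,0],
    [0.005,0,0],
    [0.007,0.002,0.002]
  ],
  "grip": [1,1,1,1,1]
}}

```text
time_s: 33.3
position: [0.4545, -0.3175, 0.166]
tcp_rot: [[-0.351, 0.355, 0.867], [-0.612, 0.614, -0.499], [-0.709, -0.705, 0.002]]
force: [-0.3, 0.2, -0.5]
opening: 0.597
```

```bash
sed -i 's/\.092)/.080)/' b.py; python3 b.py
```

```text
t 33.3 F [-0.3  0.2 -0.5] q [-64.8  41.2  91.9  36.4  79.2 -52.5] open 0.597
mouth [ 0.4566 -0.3141  0.0911] bottom [ 0.4564 -0.314   0.1891]
per row 2 mm 0.0 deg
{"translation": [[0.019, 0.02, -0.0], [0.038, 0.04, -0.0], [0.057, 0.06, -0.001], [0.076, 0.08, -0.001], [0.095, 0.101, -0.001]], "rotation": [[-0.0, 0.0, 0.0], [-0.0, 0.001, 0.0], [-0.0, 0.001, 0.0], [-0.001, 0.002, 0.0], [-0.001, 0.002, 0.0]], "grip": [1, 1, 1, 1, 1]}
```

Call:
{"api": "arm_command", "payload": {
  "translation": [
    [0.02,0.02,0],
    [0.04,0.04,0],
    [0.06,0.06,0],
    [0.08,0.08,0],
    [0.1,0.1,0]
  ],
  "rotation": [
    [0,0,0],
    [0,0,0],
    [0,0,0],
    [0,0,0],
    [0,0,0]
  ],
  "grip": [1,1,1,1,1]
}}

```text
time_s: 33.8
position: [0.4547, -0.3177, 0.1554]
tcp_rot: [[-0.35, 0.355, 0.867], [-0.613, 0.613, -0.499], [-0.708, -0.706, 0.003]]
force: [0.4, 0.5, -0.7]
opening: 0.597
```

Call:
{"api": "arm_command", "payload": {
  "translation": [
    [0.02,0.02,0],
    [0.04,0.04,0],
    [0.06,0.06,0],
    [0.08,0.08,0],
    [0.1,0.1,0]
  ],
  "rotation": [
    [0,0,0],
    [0,0,0],
    [0,0,0],
    [0,0,0],
    [0,0,0]
  ],
  "grip": [1,1,1,1,1]
}}

```text
time_s: 34.3
position: [0.4546, -0.3176, 0.144]
tcp_rot: [[-0.35, 0.355, 0.867], [-0.613, 0.613, -0.499], [-0.709, -0.706, 0.003]]
force: [0.4, 0.7, -0.9]
opening: 0.597
```

```bash
sed -i 's/\.080)/.040)/' b.py; python3 b.py
```

```text
t 34.3 F [ 0.4  0.7 -0.9] q [-64.8  43.1  92.3  36.7  77.3 -54. ] open 0.597
mouth [ 0.4568 -0.3143  0.069 ] bottom [ 0.4566 -0.3141  0.167 ]
per row 6 mm 0.0 deg
{"translation": [[0.051, 0.052, -0.001], [0.102, 0.104, -0.002], [0.152, 0.155, -0.003], [0.203, 0.207, -0.003], [0.254, 0.259, -0.004]], "rotation": [[-0.0, 0.001, 0.0], [-0.0, 0.001, 0.0], [-0.001, 0.002, 0.0], [-0.001, 0.002, 0.0], [-0.001, 0.003, 0.001]], "grip": [1, 1, 1, 1, 1]}
```

The mouth is 16 mm below the rod tip with no contact force, so the rod is inside the neck.

Call:
{"api": "arm_command", "payload": {
  "translation": [
    [0.03,0.03,0],
    [0.06,0.06,0],
    [0.09,0.09,0],
    [0.12,0.12,0],
    [0.15,0.15,0]
  ],
  "rotation": [
    [0,0,0],
    [0,0,0],
    [0,0,0],
    [0,0,0],
    [0,0,0]
  ],
  "grip": [1,1,1,1,1]
}}

```text
time_s: 34.8
position: [0.4547, -0.3176, 0.1268]
tcp_rot: [[-0.35, 0.355, 0.867], [-0.612, 0.613, -0.499], [-0.709, -0.706, 0.003]]
force: [0.8, 0.0, -0.3]
opening: 0.601
```

Call:
{"api": "arm_command", "payload": {
  "translation": [
    [0.02,0.02,0],
    [0.04,0.04,0],
    [0.06,0.06,0],
    [0.08,0.08,0],
    [0.1,0.1,0]
  ],
  "rotation": [
    [0,0,0],
    [0,0,0],
    [0,0,0],
    [0,0,0],
    [0,0,0]
  ],
  "grip": [1,1,1,1,1]
}}

```text
time_s: 35.3
position: [0.4547, -0.3176, 0.1157]
tcp_rot: [[-0.35, 0.355, 0.867], [-0.613, 0.613, -0.499], [-0.709, -0.706, 0.003]]
force: [0.1, -0.1, -0.2]
opening: 0.597
```

Call:
{"api": "arm_command", "payload": {
  "translation": [
    [0.01,0.01,0],
    [0.02,0.02,0],
    [0.03,0.03,0]
  ],
  "rotation": [
    [0,0,0],
    [0,0,0],
    [0,0,0]
  ],
  "grip": [1,1,1]
}}

```text
time_s: 35.6
position: [0.4547, -0.3176, 0.1124]
tcp_rot: [[-0.35, 0.355, 0.867], [-0.613, 0.613, -0.499], [-0.709, -0.706, 0.003]]
force: [0.7, -0.3, -1.9]
opening: 0.595
```

```bash
python3 b.py
```

```text
t 35.6 F [ 0.7 -0.3 -1.9] q [-64.8  46.   92.8  37.2  74.6 -56.1] open 0.595
mouth [ 0.4569 -0.3142  0.0375] bottom [ 0.4567 -0.314   0.1355]
per row 1 mm 0.0 deg
{"translation": [[-0.005, -0.004, -0.001], [-0.01, -0.008, -0.002], [-0.015, -0.012, -0.002], [-0.02, -0.016, -0.003], [-0.025, -0.02, -0.004]], "rotation": [[-0.0, 0.001, 0.0], [-0.0, 0.001, 0.0], [-0.001, 0.002, 0.0], [-0.001, 0.002, 0.0], [-0.001, 0.003, 0.001]], "grip": [1, 1, 1, 1, 1]}
```

Nominally 3.5 mm to the collar. I'll creep in 1 mm steps until contact.

Call:
{"api": "arm_command", "payload": {
  "translation": [
    [0.01,0.01,0],
    [0.02,0.02,0],
    [0.02,0.02,0]
  ],
  "rotation": [
    [0,0,0],
    [0,0,0],
    [0,0,0]
  ],
  "grip": [1,1,1]
}}

```text
time_s: 35.9
position: [0.4547, -0.3175, 0.1101]
tcp_rot: [[-0.35, 0.355, 0.867], [-0.612, 0.613, -0.499], [-0.709, -0.705, 0.003]]
force: [1.2, -0.3, -0.9]
opening: 0.595
```

Call:
{"api": "arm_command", "payload": {
  "translation": [
    [0.005,0.005,0],
    [0.01,0.01,0],
    [0.01,0.01,0]
  ],
  "rotation": [
    [0,0,0],
    [0,0,0],
    [0,0,0]
  ],
  "grip": [1,1,1]
}}

```text
time_s: 36.2
position: [0.4547, -0.3175, 0.109]
tcp_rot: [[-0.35, 0.355, 0.867], [-0.613, 0.613, -0.499], [-0.709, -0.706, 0.003]]
force: [-0.4, 0.2, -1.4]
opening: 0.595
```

Call:
{"api": "arm_command", "payload": {
  "translation": [
    [0.005,0.005,0],
    [0.005,0.005,0],
    [0.005,0.005,0]
  ],
  "rotation": [
    [0,0,0],
    [0,0,0],
    [0,0,0]
  ],
  "grip": [1,1,1]
}}

```text
time_s: 36.5
position: [0.4548, -0.3176, 0.1085]
tcp_rot: [[-0.35, 0.355, 0.867], [-0.612, 0.613, -0.499], [-0.709, -0.706, 0.003]]
force: [0.5, -0.5, -0.4]
opening: 0.594
```

Call:
{"api": "arm_command", "payload": {
  "translation": [
    [0.005,0.005,0],
    [0.005,0.005,0],
    [0.005,0.005,0]
  ],
  "rotation": [
    [0,0,0],
    [0,0,0],
    [0,0,0]
  ],
  "grip": [1,1,1]
}}

```text
time_s: 36.8
position: [0.4548, -0.3176, 0.1082]
tcp_rot: [[-0.35, 0.355, 0.867], [-0.612, 0.613, -0.499], [-0.709, -0.705, 0.003]]
force: [-1.2, -0.6, 2.1]
opening: 0.597
```

Contact at 2 N with the mouth nominally at 33 mm, against a collar at 34 mm. I'll release and back away along the fingers.

Call:
{"api": "arm_command", "payload": {
  "translation": [
    [0,0,0],
    [0,0,0],
    [0,0,0],
    [0,0,0],
    [0,0,0]
  ],
  "rotation": [
    [0,0,0],
    [0,0,0],
    [0,0,0],
    [0,0,0],
    [0,0,0]
  ],
  "grip": [-1,-1,-1,-1,-1]
}}

```text
time_s: 37.3
position: [0.4548, -0.3175, 0.1079]
tcp_rot: [[-0.35, 0.355, 0.867], [-0.612, 0.613, -0.499], [-0.709, -0.706, 0.003]]
force: [-0.2, -0.3, 0.5]
opening: 0.946
```

Call:
{"api": "arm_command", "payload": {
  "translation": [
    [0,0,0],
    [0,0,0],
    [0,0,0],
    [0,-0.03,0],
    [0,-0.1,0]
  ],
  "rotation": [
    [0,0,0],
    [0,0,0],
    [0,0,0],
    [0,0,0],
    [0,0,0]
  ],
  "grip": [-1,-1,-1,-1,-1]
}}

```text
time_s: 37.8
position: [0.4518, -0.3222, 0.1136]
tcp_rot: [[-0.35, 0.355, 0.867], [-0.612, 0.614, -0.498], [-0.709, -0.705, 0.002]]
force: [0.9, 0.0, -0.5]
opening: 0.997
```

Call:
{"api": "arm_command", "payload": {
  "translation": [
    [0,-0.15,0],
    [0,-0.35,0],
    [0,-0.55,0],
    [0,-0.75,0],
    [0,-1,0]
  ],
  "rotation": [
    [0,0,0],
    [0,0,0],
    [0,0,0],
    [0,0,0],
    [0,0,0]
  ],
  "grip": [-1,-1,-1,-1,-1]
}}

```text
time_s: 38.3
position: [0.4229, -0.3723, 0.171]
tcp_rot: [[-0.35, 0.355, 0.867], [-0.613, 0.613, -0.499], [-0.708, -0.706, 0.003]]
force: [-0.1, 0.4, 0.1]
opening: 0.995
```

Call:
{"api": "arm_command", "payload": {
  "translation": [
    [-0.15,-0.15,0],
    [-0.35,-0.35,0],
    [-0.55,-0.55,0],
    [-0.75,-0.75,0],
    [-0.95,-0.95,0]
  ],
  "rotation": [
    [0,0,0],
    [0,0,0],
    [0,0,0],
    [0,0,0],
    [0,0,0]
  ],
  "grip": [-1,-1,-1,-1,-1]
}}

```text
time_s: 38.8
position: [0.4231, -0.371, 0.2795]
tcp_rot: [[-0.35, 0.355, 0.867], [-0.613, 0.613, -0.499], [-0.709, -0.706, 0.003]]
force: [-0.6, -0.4, 0.2]
opening: 0.995
```

Run:
```python
from h import *
from plan import st
st()
t=cap("top");s=cap("side")
for n,c,b in(("top",t,[.4,1.2]),("side",s,[1.3,1.9])): print(n,proj(c,[[.4567,-.314,.132],[.4567,-.314,.034]])+b)
cv2.imwrite("pics/c10.png",np.vstack([np.hstack([cv2.resize(t["image"][170:280,380:480],None,fx=4,fy=3.4,interpolation=cv2.INTER_CUBIC),cv2.resize(s["image"][255:375,270:390],None,fx=3.2,fy=3.1166,interpolation=cv2.INTER_CUBIC)[:374]]),cv2.resize(np.hstack([t["image"],s["image"]]),(784,220),interpolation=cv2.INTER_AREA)]))
```

```text
t 38.8 F [-0.6 -0.4  0.2] q [-69.5  34.   83.5  33.3  94.2 -46.9] open 0.995
top [[441.94873579 254.28889683]
 [431.3275461  254.53020496]]
side [[319.94117132 313.43999874]
 [316.22262612 340.43645955]]
```

View pics/c10.png

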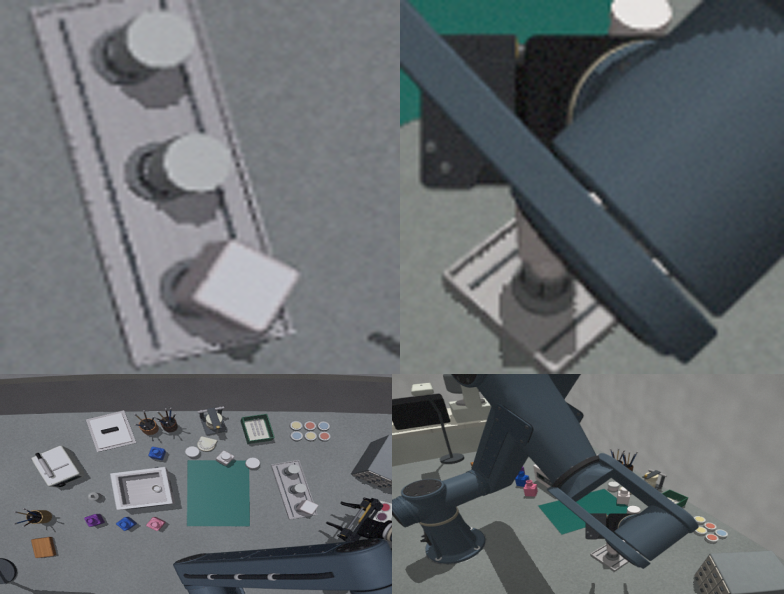

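The last picture has the inverted bottle's base centred at (441.8,254.1), against a predicted (441.9,254.3) for fully seated and upright. The other bottles on the tray, the dish and the bench things look unmoved, and the gripper is clear.

```bash
python3 -c "
from rig import bot
print(bot.hand_in())"
```

```text
the job is handed in; nothing more can be done
None
```

The bottle is upside down on the free peg, with its mouth on the collar, and the job is handed in at about 39 s on the robot clock.

**What I did:**
- I took the white bottle out of the tank by its neck. The first grip closed while I was already lifting, so I let go and gripped again.
- I laid the bottle on a flat side on the bench, took it again by the body and turned it mouth down. My first choice of laying direction ran the arm close to its joint limits, so I laid it sideways instead.
- I lowered it over the peg in small steps until it touched the collar at about 2 N, then released it and backed away.

**Last checks:**
- **Seating:** the overhead camera shows the bottle's base within about 0.2 pixel of where a fully seated, upright bottle should be. The contact height was 33 mm by the arm, against 34 mm for the collar.
- **Forces:** the highest wrist force in the readings at the end of each move was about 9 N, when the bottle touched the bench.
- **Other things:** as far as the small overview pictures show, nothing else has moved, and the gripper is clear of the bottle.

**Disagreements and limits:**
- The two cameras differed by about 4–5 mm on the peg. I corrected both using the bottle's known position on the bench, after which they agreed to about 2 mm.
- The wrist hid most of the side view during and after placing, so the final check rests mainly on the overhead camera and the contact force.

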